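# Fit the keyed rotor and charge the cartridge magazine of a bench reader

### The job

Get the cartridge reader ready for its run: fold both long flaps of the spares carton well back past upright, take out the one rotor whose two keyways line up with the two keys of the spindle on the reader's drive (the front one, not the two spares parked at the rear of its deck), and seat it fully home there, leaving the other two rotors in the carton. Press every white test cartridge on the bench down into the reader's spring magazine until the catches hold it. When the rotor is home and all cartridges are held, press the green start button right down and let go; do not push the other things on the bench about.

Things in the scene. Friction and masses are not known exactly. Their poses are not given: they have to be found in the camera images.
- carton: fixed open cardboard carton, 286 (x) x 118 (y) x 58 mm tall, walls and floor 4 mm; origin at the centre of its underside. Three rotors stand upright inside in a row along x (about x = -86, 0, 86), parted by 16 mm tall strips at x = -43 and 43. Two long flaps on its long walls stand ajar over them at the start
- flap_left (a joint): flap on the carton's +y long wall: stiff panel 282 long, 55 wide, 4 mm thick, hinged along x at y = 57, z = 60 mm of the carton. rad: 0 = shut flat over the contents, 1.57 = upright, 2.75 = folded right back outside (stop). Hinge friction (0.02 N m) holds it wherever it is left; a light push from inside swings it out
- flap_right (a joint): the same flap on the carton's -y long wall, hinged at y = -57, z = 60 mm; its value also grows as it opens outward
- magazine (a point): on the axis of the reader's upright spring magazine, level with the underside of its two catches (141 mm above the bench); x along a held cartridge's length. Chute 63 x 33 mm inside: two end guides wrap the last 10 mm of a cartridge's ends; the middle 45 mm of both long sides is open for fingers. Guide tops 16 mm above this point, outward flares to 26 mm above
- magazine_floor (a point): on the magazine's axis, on its base 50 mm above the bench. How it works: a cartridge put in the chute rests on the ramped catches, underside about 8 mm above catch level. Press it until its top is 1 to 3 mm below catch level: the catches snap over it (they stick in 4 mm at both ends). The next goes on top and pushes the stack down 16 mm. Let go too soon and it springs up
- drive (a point): centre of the drive on the reader's deck (45 mm above the bench), in the deck's front (-x) part, about 150 mm to the +y side of the magazine: the spindle that stands here is the one in use. The two spare spindles are parked 112 mm from it, on the rear (+x) edge of the deck
- follower (a joint): how far the magazine's sprung blue follower plate is pressed down, m: 0 empty (its top at catch level), about 0.016 more for each cartridge held, stop at 0.085. Spring 3 N at 0 rising by 1.45 N per cartridge; with the catches, pressing takes about 5 N for the first to 10 N for the fifth
- start (a joint): green start button, m: 0 up, 0.006 fully down; springs back; 5 N at the bottom
- start_top (a point): centre of the top face of the green start button (28 mm across, in a black collar) on the reader's deck, on the robot's side, between spindle and magazine; pressed straight down
- rotor_a_center (a point): rotor with keyways 90 deg apart: lilac flange 72 mm across, 8 thick, white round grip boss 46 across, 40 mm tall over all, 0.14 kg. Open bore 22 mm with two keyways 9 mm wide, out to 17 mm from the axis. Point on the axis, half-way up (20 mm); x along one keyway, the other 90 deg counter-clockwise from it seen from above. Rotors differ in this angle only
- spindle_a_seat (a point): spindle with keys 90 deg apart. Only one of the 3 is on the drive, 2 spares are parked. Shaft 20 mm across, tapered nose 35 mm high; two brass keys 6 mm wide, out to 15 mm, 27 mm high (top 3 mm thinner). Point on the axis on the dark seat disc (49 mm above bench) where the rotor's underside rests; x along one key, the other 90 deg counter-clockwise
- rotor_b_center (a point): rotor with keyways 135 deg apart: lilac flange 72 mm across, 8 thick, white round grip boss 46 across, 40 mm tall over all, 0.14 kg. Open bore 22 mm with two keyways 9 mm wide, out to 17 mm from the axis. Point on the axis, half-way up (20 mm); x along one keyway, the other 135 deg counter-clockwise from it seen from above. Rotors differ in this angle only
- spindle_b_seat (a point): spindle with keys 135 deg apart. Only one of the 3 is on the drive, 2 spares are parked. Shaft 20 mm across, tapered nose 35 mm high; two brass keys 6 mm wide, out to 15 mm, 27 mm high (top 3 mm thinner). Point on the axis on the dark seat disc (49 mm above bench) where the rotor's underside rests; x along one key, the other 135 deg counter-clockwise
- rotor_c_center (a point): rotor with keyways 180 deg apart: lilac flange 72 mm across, 8 thick, white round grip boss 46 across, 40 mm tall over all, 0.14 kg. Open bore 22 mm with two keyways 9 mm wide, out to 17 mm from the axis. Point on the axis, half-way up (20 mm); x along one keyway, the other 180 deg counter-clockwise from it seen from above. Rotors differ in this angle only
- spindle_c_seat (a point): spindle with keys 180 deg apart. Only one of the 3 is on the drive, 2 spares are parked. Shaft 20 mm across, tapered nose 35 mm high; two brass keys 6 mm wide, out to 15 mm, 27 mm high (top 3 mm thinner). Point on the axis on the dark seat disc (49 mm above bench) where the rotor's underside rests; x along one key, the other 180 deg counter-clockwise
- cartridge_1_center (a point): white test cartridge with a lilac band, 60 (x) x 30 (y) x 16 mm (z), 40 g, lying flat on the bench; this point is its centre. Either end may go first. None when absent
- cartridge_2_center (a point): white test cartridge with a lilac band, 60 (x) x 30 (y) x 16 mm (z), 40 g, lying flat on the bench; this point is its centre. Either end may go first. None when absent
- cartridge_3_center (a point): white test cartridge with a lilac band, 60 (x) x 30 (y) x 16 mm (z), 40 g, lying flat on the bench; this point is its centre. Either end may go first. None when absent
- cartridge_4_center (a point): white test cartridge with a lilac band, 60 (x) x 30 (y) x 16 mm (z), 40 g, lying flat on the bench; this point is its centre. Either end may go first. None when absent
- cartridge_5_center (a point): white test cartridge with a lilac band, 60 (x) x 30 (y) x 16 mm (z), 40 g, lying flat on the bench; this point is its centre. Either end may go first. None when absent
- highlighter: yellow and black highlighter, 120 x 20 x 14 mm, lying along its x between the cartridges and the reader; a bystander; origin at the centre of its underside
- timer: small grey timer, 62 x 45 x 18 mm, beyond the cartridges, on the carton's side; a bystander; origin at the centre of its underside
- reagent_bottle: amber bottle with blue cap, 54 mm across, 105 mm tall, behind the cartridges; a bystander; origin at the centre of its underside
- buffer_jar: clear jar with white cap, 48 mm across, 65 mm tall, behind the carton; a bystander; origin at the centre of its underside
Mind the look-alikes: they are no part of the job. What is shaped like the part that bears cartridge_4_center but turquoise or yellow is not meant.

How it is judged:
On the way, in this order (a step that is already met when the one before it is completed fails the run):
1. both carton flaps are swung back past upright (value of joint each of flap_left, flap_right above 1.7 rad), for 0.2 s.
2. the matching rotor is home on the spindle and every cartridge is pressed in under the catches (((horizontal distance between spindle_a_seat and drive below 0.02 m and horizontal distance between rotor_a_center and spindle_a_seat below 0.003 m and z of rotor_a_center in the frame of spindle_a_seat below 0.0225 m) or (horizontal distance between spindle_b_seat and drive below 0.02 m and horizontal distance between rotor_b_center and spindle_b_seat below 0.003 m and z of rotor_b_center in the frame of spindle_b_seat below 0.0225 m) or (horizontal distance between spindle_c_seat and drive below 0.02 m and horizontal distance between rotor_c_center and spindle_c_seat below 0.003 m and z of rotor_c_center in the frame of spindle_c_seat below 0.0225 m)) and horizontal distance between each of cartridge_1_center, cartridge_2_center, cartridge_3_center, cartridge_4_center, cartridge_5_center and magazine below 0.006 m and z of each of cartridge_1_center, cartridge_2_center, cartridge_3_center, cartridge_4_center, cartridge_5_center in the frame of magazine below -0.005 m), for 0.2 s.
3. the start button is pressed right down (value of joint start above 0.0045 m), for 0.02 s.
At the end, for the whole second after the job is handed in: flaps past upright (over 1.7 rad); matching rotor home on the spindle (3 mm off axis, 2.5 mm high at most); other two rotors in the carton; every cartridge present held in the magazine (within 6 mm of its axis, centre 5 mm or more below catch level); start pressed after that, up again (all of step 1 and all of step 2 and ((x of rotor_a_center in the frame of carton between -0.14 and 0.14 m and y of rotor_a_center in the frame of carton between -0.056 and 0.056 m and z of each of rotor_a_center, rotor_b_center in the frame of carton below 0.045 m and x of rotor_b_center in the frame of carton between -0.14 and 0.14 m and y of rotor_b_center in the frame of carton between -0.056 and 0.056 m) or (x of rotor_a_center in the frame of carton between -0.14 and 0.14 m and y of rotor_a_center in the frame of carton between -0.056 and 0.056 m and z of each of rotor_a_center, rotor_c_center in the frame of carton below 0.045 m and x of rotor_c_center in the frame of carton between -0.14 and 0.14 m and y of rotor_c_center in the frame of carton between -0.056 and 0.056 m) or (x of rotor_b_center in the frame of carton between -0.14 and 0.14 m and y of rotor_b_center in the frame of carton between -0.056 and 0.056 m and z of each of rotor_b_center, rotor_c_center in the frame of carton below 0.045 m and x of rotor_c_center in the frame of carton between -0.14 and 0.14 m and y of rotor_c_center in the frame of carton between -0.056 and 0.056 m)) and value of joint start below 0.002 m); the robot touches nothing.
It fails at once if the highlighter, timer, amber bottle or clear jar is pushed more than 5 cm from its place (distance of any of highlighter, timer, reagent_bottle, buffer_jar from where it was at the start of the episode above 0.05 m).
Of cartridge_1, cartridge_2, cartridge_3, cartridge_4, cartridge_5 only 3 to 5 are there at a start; the rules pass over those that are not, and their reading is None.
At some moment in a run one of cartridge_1, cartridge_2, cartridge_3, cartridge_4, cartridge_5 may be knocked a few centimetres aside while the robot is not near it.
Once in a run the grip may slacken for a moment while it holds something.
It also fails if it takes over 210 s, if anything falls off the work surface, if the arm or the gripper's body presses on something with over 40 N, if the wrist force passes 120 N, or if a joint passes its speed limit or range.

### The arm

A 6-joint arm with a two-finger parallel gripper is mounted at the origin on the work surface. World frame = base frame: x ahead of the robot, y to its left, z up, the work surface at z = 0. Lengths are in m, angles in rad, forces in N, time in s.
With the tool pointing down it reaches from about 0.35 to 0.875 m from the base axis. Payload 4.2 kg.
Tool frame: the origin (TCP) lies between the finger pads; the fingertips stand 25 mm ahead of it and the grasp point (between the pads) lies 6 mm ahead of it (env.finger_overhang is the distance from the TCP to the fingertips, in m); z points along the fingers, x is the direction in which the jaws open and shut, and the axes are right-handed (so a half turn about z gives the same grasp; the last joint's range is limited). The gripper opens to 85 mm and grips with 20 to 120 N. Pads are 22 mm wide; open, the fingers measure 114 mm over their backs; the gripper's body (76 mm by 85 mm) begins 54 mm behind the grasp point. The pads swing forward as they close: fully open they stand 13 mm farther back than shut.
Start: joints at [-0.956, 0.385, 0.008, 0, -1.194, -0.259], TCP at [0.218, -0.586, 0.256] pointing down, gripper open.
Joint ranges: [-3.14, 3.14], [-1.21, 2.06], [-1.07, 1.41], [-3.16, 2.05], [-2.99, -0.16], [-3.1, 3.1]. Speed limits (rad/s): [2.79, 2.79, 3.14, 3.14, 3.14, 3.14].

### API

Orientations are given as a unit quaternion [w, x, y, z].
In Python, from rig import env gives the robot as it stands.
- The arm moves only by the shell command python3 -m pendant 'ROWS' [FORCE]. ROWS is JSON, a list of rows, each an object with "rot": the turn, a rotation vector about the tool's x, y, z in rad, a list of three; "travel": the shift along the tool's x, y, z in mm, a list of three; "hand": the opening, from 0 (shut) to 1 (fully open). A call has 1 to 10 rows; each row shifts and turns the pose as measured when the row begins, along the tool's axes as they then stand; what a row does not reach is not made up. A row lasts 1/8 s, in which the tool goes at most 62.5 mm and 10.7 degrees, less where a joint would pass 70% of its speed; a pose out of reach is approached as far as the arm can. A call is refused whole if a number of a shift passes 62.5 or a number of a turn 0.188, either way. A call with a gripper value outside its range is refused whole. The fingers move at their own pace and stop on an object; FORCE is the grip in N (left out, the last holds). Time passes only in rows, so rows that do not move let the fingers close. It gives the time, the measured TCP pose, the force and the opening at its end, in the units of the state.
- env.get_state(): the state, without advancing time (a new reading comes with each control period).
- env.get_image(name): name is "scene" or "top" or "wrist"; returns (picture, depth): 400x640x3 uint8, red, green, blue; 400x640 float32, m along the optical axis (not along the pixel's ray), 0 where there is no reading.
- env.camera_params(name): a dict with "fx", "fy", "cx", "cy" (pixels), "k1" (the pictures are not rectified: a ray, as slopes to the right and down, at radius r is drawn at 1 + k1 r^2 times it, then the intrinsics apply), "rvec" (rotation vector, rad) and "tvec" (3), from world to camera coordinates, as OpenCV has them; the wrist camera has in their place "T_tool_cam" (4x4, takes a point from camera to tool coordinates, whose origin is the TCP and whose axes are the tool frame's). Camera axes: x right, y down, z forward; pixel columns grow to the right and rows downward; lengths in m; the calibration is good to about 2 mm. A picture is of the moment at which its call begins: read the wrist's pose just before it. camera_params takes no time and is no camera call.
- env.job_done(): hands the job in, once; it reports no verdict.
Trained networks look in the newest picture that a camera, given by its name, has taken for a name from the list of things; names that differ only in an ending like _2 or _b are one class to them, and where a whole thing is asked for, a point or a joint stands for the part that bears it (a point fixed in the world has none). Each returns a list of dicts, best first, with "conf" (0 to 1); they miss things now and then, are a little off and sometimes report something else, mostly with a low value. They report only what shows in the picture. A call takes as long as a camera call. They do not tell look-alikes from the thing itself.
- env.look_for(camera, label): "centre" ([column, row] in pixels, amid what is visible of it).
- env.tip_of(camera, label): "centre" ([column, row] in pixels: a listed point, or the origin of a listed thing).
The state is a dict: "t": time; "q": joint angles; "qd": joint speeds; "joint_efforts": joint torques, N m; "tool_pos": TCP position; "orientation": TCP orientation; "contact_force": force on the tool from outside, world axes, zero at the start; "wrist_torque": the same for the moment, N m; "width": opening from 0.0 (shut) to 1.0 (fully open).
Only numpy, scipy, OpenCV 4.12 (cv2) and the standard library are available. Lean on these libraries where they do the work, as an engineer would, in place of code of your own. Each camera call takes 0.05 s, during which the arm holds its last target. There are 200 camera calls.

## Working session

There is one attempt and no reset: what is moved stays moved. The work goes in short steps, Python scripts to look and compute and a shell command to move; the robot and the scene stay as the last step left them, time stands still between calls to the robot, and variables do not carry over. Pictures are saved under pics/ and viewed, about 12 in all and at most 16, crops included, and the job is handed in when it is done.

```bash
ls; mkdir -p pics; cat > h.py <<'E'
import numpy as np, cv2, json
from scipy.spatial.transform import Rotation as R
from rig import env
def pose():
    s=env.get_state(); q=s['orientation']; return np.array(s['tool_pos']), R.from_quat([q[1],q[2],q[3],q[0]]), s
def ray(cam,px):
    p=env.camera_params(cam); u=np.array([(px[0]-p['cx'])/p['fx'],(px[1]-p['cy'])/p['fy']]); d=u.copy()
    for _ in range(20): d=u/(1+p['k1']*(d@d))
    return np.array([d[0],d[1],1.]),p
def ext(cam,p,tp=None):
    if cam=='wrist':
        t,r,_=tp or pose(); T=np.array(p['T_tool_cam']); return r.as_matrix()@T[:3,:3], r.apply(T[:3,3])+t
    M=R.from_rotvec(p['rvec']).as_matrix(); return M.T, -M.T@np.array(p['tvec'])
def at_depth(cam,px,dep,tp=None):
    d,p=ray(cam,px); A,c=ext(cam,p,tp); return A@(d*dep)+c
def at_z(cam,px,z,tp=None):
    d,p=ray(cam,px); A,c=ext(cam,p,tp); w=A@d; return c+w*(z-c[2])/w[2]
def proj(cam,X,tp=None):
    p=env.camera_params(cam); A,c=ext(cam,p,tp); v=A.T@(np.array(X)-c); d=v[:2]/v[2]; d=d*(1+p['k1']*(d@d))
    return np.array([p['fx']*d[0]+p['cx'],p['fy']*d[1]+p['cy']])
def cloud(cam,dep,tp=None):
    p=env.camera_params(cam); K=np.array([[p['fx'],0,p['cx']],[0,p['fy'],p['cy']],[0,0,1.]])
    h,w=dep.shape; g=np.stack(np.meshgrid(np.arange(w),np.arange(h)),-1).reshape(-1,1,2).astype(float)
    d=(g-[[p['cx'],p['cy']]])/[[p['fx'],p['fy']]]; u=d.copy()
    for _ in range(15): d=u/(1+p['k1']*(d**2).sum(-1,keepdims=True))
    d=np.concatenate([d,np.ones_like(d[...,:1])],-1).reshape(h,w,3)
    A,c=ext(cam,p,tp); X=(d*dep[...,None])@A.T+c; X[dep==0]=np.nan; return X
def save(name,img): cv2.imwrite('pics/'+name+'.png',img[...,::-1])
E
python3 - <<'E'
from h import *
for c in('scene','top'):
    im,d=env.get_image(c); save(c+'0',im); np.save(c+'0.npy',d); 
    for n in ['carton','flap_left','flap_right','magazine','drive','start_top','rotor_a_center','spindle_a_seat','cartridge_1_center','highlighter','timer','reagent_bottle','buffer_jar']:
        for o in env.tip_of(c,n)[:6]:
            if o['conf']>.3:
                px=o['centre']; r=np.clip(np.round(px).astype(int),0,[639,399]); print(c,n,np.round(px),round(o['conf'],2),np.round(at_depth(c,px,d[r[1],r[0]]),3))
print(env.get_state()); print(env.camera_params('wrist'),env.finger_overhang)
E
```

```text
pics
scene carton [434. 265.] 0.86 [0.511 0.303 0.022]Traceback (most recent call last):
  File "<stdin>", line 5, in <module>
ValueError: it knows: buffer_jar, carton, cartridge_1_center, cartridge_2_center, cartridge_3_center, cartridge_4_center, cartridge_5_center, drive, highlighter, magazine, magazine_floor, reagent_bottle, rotor_a_
```

```bash
python3 - <<'E'
from h import *
for c in('scene','top'):
    im,d=env.get_image(c); save(c+'0',im); np.save(c+'0.npy',d); 
    for n in ['carton','magazine','drive','start_top','rotor_a_center','spindle_a_seat','cartridge_1_center','highlighter','timer','reagent_bottle','buffer_jar']:
        for o in env.tip_of(c,n)[:6]:
            if o['conf']>.3:
                px=o['centre']; r=np.clip(np.round(px).astype(int),0,[639,399]); print(c,n,np.round(px),round(o['conf'],2),np.round(at_depth(c,px,d[r[1],r[0]]),3))
print(env.get_state()); print(env.camera_params('wrist'),env.finger_overhang)
a=np.vstack([cv2.imread('pics/top0.png')])
cv2.imwrite('pics/t0.png',cv2.resize(a,(800,500)))
E
```

```text
scene carton [279. 219.] 0.74 [ 0.596 -0.083  0.007]
scene carton [436. 261.] 0.69 [0.513 0.304 0.045]
scene carton [313. 294.] 0.4 [0.724 0.107 0.023]
scene magazine [188. 119.] 0.97 [ 0.536 -0.41   0.14 ]
scene drive [241. 163.] 0.83 [ 0.535 -0.243  0.064]
scene drive [309. 293.] 0.47 [0.726 0.097 0.019]
scene start_top [241. 131.] 0.41 [ 0.446 -0.315  0.068]
scene rotor_a_center [450. 236.] 0.87 [0.427 0.305 0.036]
scene rotor_a_center [189. 119.] 0.44 [ 0.536 -0.409  0.14 ]
scene spindle_a_seat [243. 162.] 0.63 [ 0.531 -0.239  0.067]
scene highlighter [278. 220.] 0.56 [ 0.601 -0.083  0.011]
scene timer [313. 290.] 0.63 [0.715 0.1   0.016]
scene timer [354. 319.] 0.39 [0.739 0.218 0.057]
scene reagent_bottle [243. 262.] 0.64 [ 0.754 -0.067  0.042]
scene buffer_jar [356. 319.] 0.58 [0.735 0.222 0.056]
top carton [211. 244.] 0.81 [0.487 0.273 0.11 ]
top carton [414. 231.] 0.45 [ 0.529 -0.242  0.079]
top magazine [480. 228.] 0.92 [ 0.534 -0.396  0.14 ]
top drive [414. 234.] 0.74 [ 0.522 -0.241  0.08 ]
top start_top [444. 259.] 0.48 [ 0.459 -0.323  0.069]
top rotor_a_center [209. 275.
[... 909 characters left out ...]
06, 5.70814148e-01, 8.21079295e-01, 1.28105704e-05]), 'contact_force': array([0.6001688 , 0.04207466, 0.61967361]), 'wrist_torque': array([0.00281905, 0.0382221 , 0.04109026]), 'width': 1.0016394827672035}
{'fx': 278.47150194863724, 'fy': 278.47150194863724, 'cx': 318.2439519280775, 'cy': 196.44569887546592, 'k1': -0.004665096150182661, 'T_tool_cam': array([[ 9.99999565e-01,  4.76993974e-04,  8.01377642e-04,
        -2.42401137e-04],
       [-7.07983715e-04,  9.47612098e-01,  3.19422620e-01,
        -8.23712332e-02],
       [-6.07032484e-04, -3.19423049e-01,  9.47612024e-01,
        -1.17228776e-01],
       [ 0.00000000e+00,  0.00000000e+00,  0.00000000e+00,
         1.00000000e+00]])} 0.025
```

View pics/t0.png

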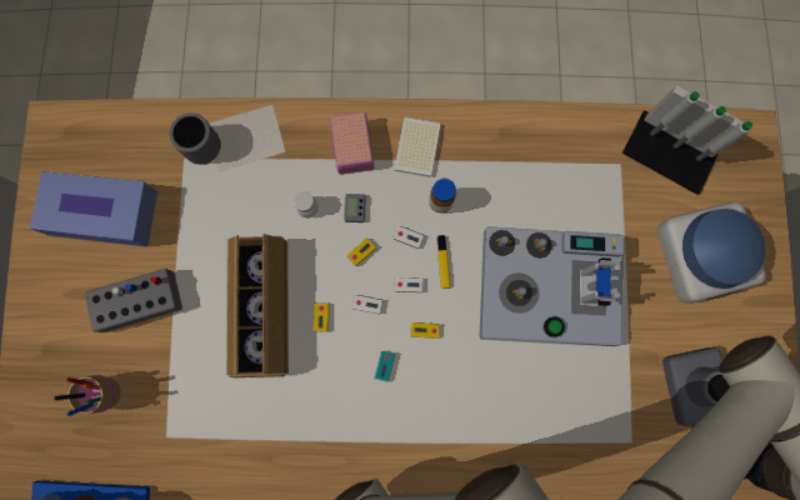

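View pics/scene0.png

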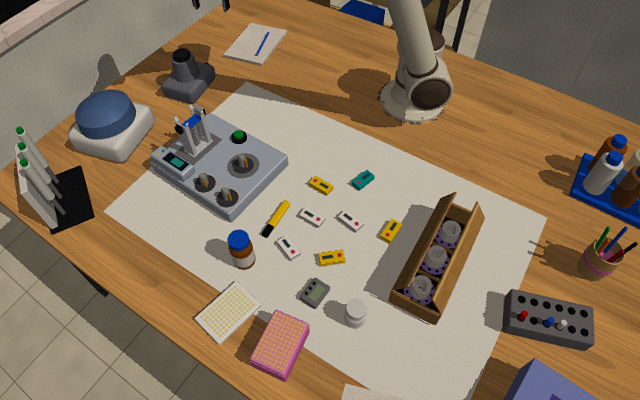

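The overview shows three white cartridges (t0 pixels 408,237; 408,285; 367,304), with the carton at (257,306) and the drive at (519,292). I'll move over the drive for a close look.

```bash
cat >> h.py <<'E'
def yaw(r): x=r.as_matrix()[:,0]; return np.degrees(np.arctan2(x[1],x[0]))
def go(target,yd=None):
    "travel (mm) in current tool axes to target, and tool z turn to reach jaw yaw yd (deg, mod 180)"
    t,r,s=pose(); v=r.inv().apply(np.array(target)-t)*1000
    y=yaw(r); dz=None if yd is None else -(((yd-y)+90)%180-90)
    print('travel',np.round(v,1),'yaw',round(y,2),'rz',None if dz is None else round(np.radians(dz),3),'tcp',np.round(t,4),'w',round(s['width'],3),'t',round(s['t'],2),'F',np.round(s['contact_force'],1))
E
python3 -m pendant '[{"rot":[0,0,0.178],"travel":[0,0,0],"hand":0},{"rot":[0,0,0.178],"travel":[0,0,0],"hand":0},{"rot":[0,0,0],"travel":[50,45,5],"hand":0},{"rot":[0,0,0],"travel":[50,45,5],"hand":0},{"rot":[0,0,0],"travel":[50,45,5],"hand":0},{"rot":[0,0,0],"travel":[50,45,5],"hand":0},{"rot":[0,0,0],"travel":[50,45,5],"hand":0},{"rot":[0,0,0],"travel":[50,45,5],"hand":0},{"rot":[0,0,0],"travel":[45,45,5],"hand":0}]'
python3 - <<'E'
from h import *
go([.53,-.24,.23],90)
d=np.load('top0.npy'); X=cloud('top',d); im=cv2.imread('pics/top0.png')
hsv=cv2.cvtColor(im,cv2.COLOR_BGR2HSV)
# carton profile: z vs y in slabs
for x0 in (.40,.48,.57):
    m=(abs(X[...,0]-x0)<.012)&(X[...,1]>.15)&(X[...,1]<.42)
    P=X[m]; b=np.round(P[:,1]/.01).astype(int)
    print(x0,[(int(k)*10,int(1000*np.median(P[b==k][:,2])),int(1000*P[b==k][:,2].max())) for k in np.unique(b)])
m=(X[...,2]>.010)&(X[...,2]<.03)&(X[...,1]>-.2)&(X[...,1]<.23)&(X[...,0]>.3)&(X[...,0]<.75)
n,l,st,c=cv2.connectedComponentsWithStats(m.astype(np.uint8))
for i in range(1,n):
    if st[i,4]>60:
        P=X[l==i]; (cx,cy),(w,h),a=cv2.minAreaRect((P[:,:2]*1000).astype(np.float32)); print(st[i,4],np.round([cx,cy,w,h,a],1),'z',np.round(np.median(P[:,2])*1000,1),'bgr',np.median(im[l==i],axis=0), 'px',np.round(c[i]))
E
```

```text
t: 2.42
tool_pos: [0.519, -0.2674, 0.2241]
orientation: [0.003, 0.714, 0.7, -0.0]
contact_force: [1.2, -0.5, 0.9]
width: -0.001
travel [27.6 10.5 -5.9] yaw 88.82 rz -0.021 tcp [ 0.519  -0.2674  0.2241] w -0.001 t 2.42 F [ 1.2 -0.5  0.9]
0.4 [(150, 0, 2), (160, 0, 5), (170, 0, 5), (180, 0, 7), (190, 0, 5), (200, 0, 6), (210, 0, 4), (220, 0, 4), (230, 0, 5), (240, 42, 71), (250, 77, 89), (260, 92, 104), (270, 104, 109), (290, 46, 49), (300, 26, 50), (310, 41, 48), (320, 45, 106), (330, 92, 104), (340, 7, 92), (350, 65, 75), (370, 0, 1), (380, 0, 6), (390, 0, 7), (400, 0, 7), (410, 0, 6), (420, 1, 5)]
0.48 [(150, 0, 13), (160, 15, 22), (170, 15, 22), (180, 15, 20), (190, 0, 3), (200, 0, 6), (210, 0, 4), (220, 0, 5), (230, 0, 4), (240, 20, 68), (250, 72, 85), (260, 88, 98), (270, 102, 111), (280, 104, 104), (290, 42, 46), (300, 41, 46), (310, 38, 49), (320, 15, 48), (330, 100, 109), (340, 5, 99), (350, 9, 81), (360, 68, 71), (380, 1, 5), (390, 0, 4), (400, 0, 6), (410, -1, 6), (420, 0, 5)]
0.57 [(150, 0, 4), (160, 1, 6), (170, 0, 5), (180, 0, 5), (190, 0, 4), (200, 0, 5), (210, 0, 4), (2
[... 309 characters left out ...]
3.4 103.3  63.3  44.6   0.9] z 17.6 bgr [84. 85. 87.] px [283. 166.]
240 [648.8 -15.8  59.8  31.1  68.1] z 15.8 bgr [154. 163. 168.] px [326. 189.]
269 [596.5 -92.9 116.9  20.2   5.1] z 13.5 bgr [ 12. 139. 170.] px [354. 210.]
243 [615.9  86.2  31.   60.3  43.2] z 15.7 bgr [  7. 136. 165.] px [288. 201.]
249 [544.3 -16.8  30.8  59.4   0. ] z 16.3 bgr [155. 163. 168.] px [326. 228.]
253 [500.6  70.7  60.1  30.7  79.2] z 15.5 bgr [157. 165. 170.] px [293. 243.]
241 [470.5 169.4  59.   30.    0.9] z 15.6 bgr [ 11. 135. 163.] px [256. 253.]
252 [446.4 -53.8  60.3  30.   86.4] z 16.1 bgr [ 14. 136. 165.] px [340. 264.]
260 [369.   31.8  29.7  60.7  76.7] z 15.7 bgr [105. 108.  24.] px [307. 293.]
```

```bash
python3 -m pendant '[{"rot":[0,0,0],"travel":[0,0,0],"hand":0}]' >/dev/null
python3 - <<'E'
from h import *
tp=pose(); im,d=env.get_image('wrist'); save('w1',im); np.save('w1.npy',d); go([.53,-.24,.23],90)
X=cloud('wrist',d,tp); np.save('w1X.npy',X)
for n in ['drive','spindle_a_seat','spindle_b_seat','spindle_c_seat','start_top','magazine','magazine_floor']:
    for o in env.tip_of('wrist',n)[:4]:
        if o['conf']>.25:
            px=o['centre']; r=np.clip(np.round(px).astype(int),0,[639,399]); print(n,np.round(px),round(o['conf'],2),np.round(X[r[1],r[0]],3),np.round(at_z('wrist',px,.049,tp),4))
E
```

```text
travel [25.8  9.3 -6.3] yaw 89.02 rz -0.017 tcp [ 0.5203 -0.2657  0.2237] w -0.002 t 2.6 F [0.6 0.7 0. ]
spindle_a_seat [330. 183.] 0.85 [ 0.518 -0.253  0.067] [ 0.5225 -0.2521  0.049 ]
spindle_b_seat [297. 268.] 0.78 [ 0.515 -0.275  0.225] [ 0.6296 -0.2925  0.049 ]
spindle_c_seat [361. 274.] 0.69 [ 0.625 -0.218  0.07 ] [ 0.639  -0.2144  0.049 ]
spindle_c_seat [597. 149.] 0.56 [0.495 0.06  0.016] [0.49   0.0275 0.049 ]
start_top [255. 122.] 0.66 [ 0.456 -0.324  0.067] [ 0.4579 -0.3284  0.049 ]
magazine [152. 235.] 0.72 [ 0.538 -0.399  0.14 ] [ 0.5831 -0.4603  0.049 ]
magazine [329. 185.] 0.62 [ 0.518 -0.254  0.073] [ 0.5253 -0.2531  0.049 ]
magazine [255. 123.] 0.6 [ 0.457 -0.325  0.066] [ 0.4581 -0.3287  0.049 ]
magazine_floor [192. 198.] 0.68 [ 0.531 -0.396  0.069] [ 0.5386 -0.4055  0.049 ]
magazine_floor [149. 236.] 0.48 [ 0.539 -0.401  0.14 ] [ 0.5842 -0.463   0.049 ]
```

View pics/w1.png

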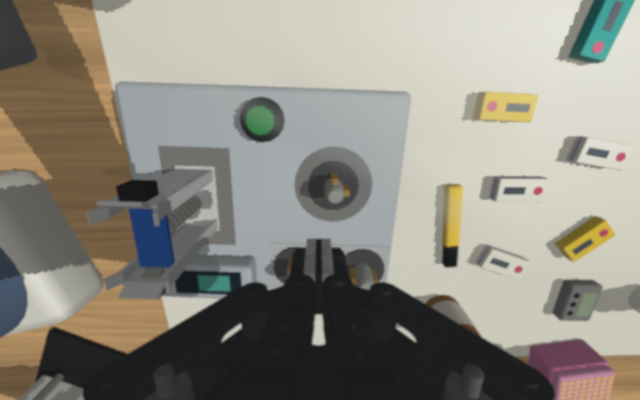

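```bash
python3 -m pendant '[{"rot":[0,0,-0.017],"travel":[12,20,27],"hand":0},{"rot":[0,0,0],"travel":[0,0,27],"hand":0},{"rot":[0,0,0],"travel":[0,0,0],"hand":0}]' >/dev/null
python3 - <<'E'
from h import *
tp=pose(); im,d=env.get_image('wrist'); save('w2',im); np.save('w2.npy',d); go([.54,-.25,.17],90)
X=cloud('wrist',d,tp); np.save('w2X.npy',X)
for n in ['drive','spindle_a_seat','spindle_b_seat','spindle_c_seat']:
    for o in env.tip_of('wrist',n)[:3]:
        if o['conf']>.25:
            px=o['centre']; print(n,np.round(px),round(o['conf'],2),np.round(at_z('wrist',px,.049,tp),4))
u,v=proj('wrist',[.524,-.252,.07],tp).astype(int); print(u,v)
c=im[max(v-60,0):v+60,u-60:u+60]; save('w2c',cv2.resize(c,(600,600),interpolation=cv2.INTER_CUBIC))
E
```

```text
travel [9.8 0.5 2.3] yaw 89.5 rz -0.009 tcp [ 0.5394 -0.2597  0.1723] w -0.002 t 3.38 F [0.3 0.1 0.6]
spindle_a_seat [330. 182.] 0.97 [ 0.5242 -0.2493  0.049 ]
spindle_b_seat [287. 279.] 0.79 [ 0.6257 -0.2926  0.049 ]
spindle_b_seat [456. 323.] 0.47 [ 0.6815 -0.1138  0.049 ]
spindle_c_seat [367. 286.] 0.79 [ 0.6338 -0.2114  0.049 ]
327 189
```

View pics/w2c.png

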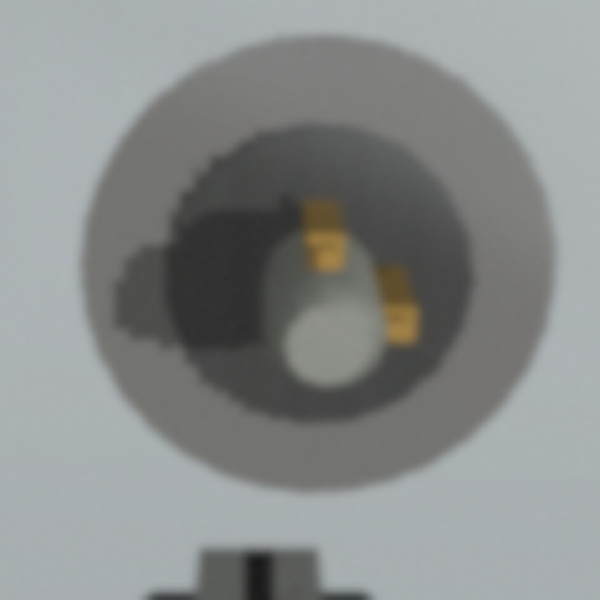

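```bash
python3 - <<'E'
from h import *
# pose of that picture (t=3.38) from state now: arm held still
tp=pose(); im=cv2.imread('pics/w2.png'); hsv=cv2.cvtColor(im,cv2.COLOR_BGR2HSV); d=np.load('w2.npy'); X=cloud('wrist',d,tp)
f=lambda cx,cy:(267+cx/5,129+cy/5)
# outer ring edge
for nm,(px,r),z in (('ring',(f(320,265),47),.045),):
    g=cv2.cvtColor(im,cv2.COLOR_BGR2GRAY).astype(float); E=[]
    for a in np.radians(np.arange(0,360,6)):
        rr=np.arange(35,58,.5); u=px[0]+rr*np.cos(a); v=px[1]+rr*np.sin(a)
        p=cv2.remap(g.astype(np.float32),u.astype(np.float32)[None],v.astype(np.float32)[None],1)[0]
        gr=np.gradient(cv2.GaussianBlur(p[None],(1,1),0)[0]); k=gr.argmax()
        if gr[k]>5: E.append(at_z('wrist',(u[k],v[k]),z,tp)[:2])
    E=np.array(E); 
    for _ in range(4):
        A=np.c_[2*E,np.ones(len(E))]; s=np.linalg.lstsq(A,(E**2).sum(1),rcond=None)[0]; c=s[:2]; R0=np.sqrt(s[2]+c@c); e=np.hypot(*(E-c).T)-R0; E=E[abs(e)<max(2*e.std(),5e-4)]
    print(nm,c,R0,len(E),e.std())
m=(hsv[...,0]>8)&(hsv[...,0]<28)&(hsv[...,1]>110)&(hsv[...,2]>90); m[:, :300]&=False
m[:150]=0;m[215:]=0;m[:,370:]=0
m2=(hsv[...,0]>8)&(hsv[...,0]<28)&(hsv[...,1]>110)&(hsv[...,2]>90); mm=np.zeros_like(m2); mm[155:205,318:360]=m2[155:205,318:360]
n,l,st,cc=cv2.connectedComponentsWithStats(mm.astype(np.uint8))
for i in range(1,n):
    if st[i,4]<12: continue
    vs,us=np.nonzero(l==i); print('key',st[i,4],st[i,:4],hsv[...,2][l==i].mean())
    P=X[l==i]; P=P[P[:,2]>.066]; print(len(P),np.round(np.nanmedian(P,0),4))
    hi=(l==i)&(hsv[...,2]>150); v2,u2=np.nonzero(hi); print('bright',len(v2),u2.mean(),v2.mean(),at_z('wrist',(u2.mean(),v2.mean()),.074,tp))
print('nose',at_z('wrist',f(328,345),.084,tp), 'depth nose z',X[198,332],'disc',at_z('wrist',f(320,272),.049,tp), 'deck z',np.nanmedian(X[120:135,300:360,2]))
E
```

```text
ring [ 0.53057317 -0.24957947] 0.043514677064321966 60 0.0002125396298104752
key 82 [328 170   8  13] 124.47560975609755
67 [ 0.5159 -0.2493  0.0755]
bright 11 332.6363636363636 180.0909090909091 [ 0.51871452 -0.2485389   0.074     ]
key 69 [343 183   7  14] 121.56521739130434
53 [ 0.5275 -0.2371  0.0761]
bright 8 346.5 194.5 [ 0.53106555 -0.23704715  0.074     ]
nose [ 0.53046646 -0.24888552  0.084     ] depth nose z [ 0.52930372 -0.2494997   0.08723414] disc [ 0.52900496 -0.24884166  0.049     ] deck z 0.04753218342694346
```

```bash
python3 -m pendant '[{"rot":[0,0,0],"travel":[0,0,-55],"hand":0},{"rot":[0,0,0],"travel":[-15,0,-50],"hand":0},{"rot":[0,0,0],"travel":[-50,5,0],"hand":0},{"rot":[0,0,0],"travel":[-50,5,0],"hand":0},{"rot":[0,0,0],"travel":[-30,0,0],"hand":0},{"rot":[0,0,0],"travel":[0,0,0],"hand":0}]' >/dev/null
python3 - <<'E'
from h import *
tp=pose(); im,d=env.get_image('wrist'); save('w3',im); np.save('w3.npy',d); go([.55,-.40,.27],90)
X=cloud('wrist',d,tp); np.save('w3X.npy',X)
for n in ['magazine','start_top']:
    for o in env.tip_of('wrist',n)[:3]:
        if o['conf']>.25:
            px=o['centre']; print(n,np.round(px),round(o['conf'],2),np.round(at_z('wrist',px,.141 if n=='magazine' else .065,tp),4))
hsv=cv2.cvtColor(im,cv2.COLOR_RGB2HSV)
b=(hsv[...,0]>105)&(hsv[...,0]<130)&(hsv[...,1]>130)&(abs(X[...,2]-.141)<.01)
P=X[b]; print('blue',len(P),P.min(0),P.max(0),np.median(P,0)); print(cv2.minAreaRect((P[:,:2]*1000).astype(np.float32)))
g=(X[...,2]>.15)&(X[...,2]<.175)&(abs(X[...,0]-.535)<.07)&(abs(X[...,1]+.4)<.05); P=X[g]; print('guides',len(P)); print(cv2.minAreaRect((P[:,:2]*1000).astype(np.float32)))
u,v=proj('wrist',[.535,-.40,.14],tp).astype(int); print(u,v)
c=im[max(v-110,0):v+110,u-110:u+110]; save('w3c',cv2.resize(c,(600,600),interpolation=cv2.INTER_CUBIC))
E
```

```text
travel [ 7.9  0.8 22.2] yaw 89.69 rz -0.005 tcp [ 0.5486 -0.4076  0.2922] w -0.0 t 4.38 F [-0.1 -0.4 -0.2]
magazine [327. 177.] 0.7 [ 0.5395 -0.4019  0.141 ]
magazine [326. 158.] 0.48 [ 0.5205 -0.4023  0.141 ]
start_top [395.  92.] 0.57 [ 0.4602 -0.323   0.065 ]
blue 1277 [ 0.51208419 -0.41393775  0.13821134] [ 0.56689679 -0.38680671  0.14226639] [ 0.54111531 -0.40078428  0.14022688]
((539.6620483398438, -400.1836242675781), (26.864879608154297, 54.69752502441406), 88.64666748046875)
guides 1469
((539.2008666992188, -399.4240417480469), (48.39308166503906, 93.0703125), 87.66873168945312)
328 171
```

View pics/w3c.png

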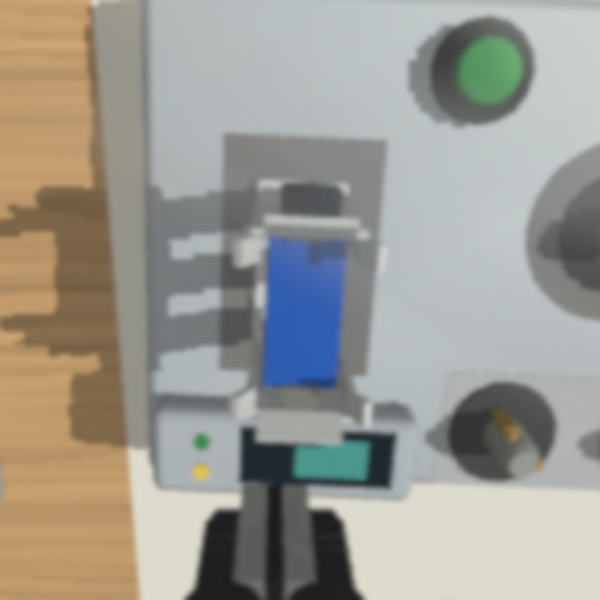

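The wrist crop shows the magazine with its blue follower at crop (305,310), long along world x, and the button at (490,70). Next the flaps: I'll move between them.

```bash
python3 -m pendant '[{"rot":[0,0,0],"travel":[59,-6,0],"hand":0},{"rot":[0,0,0],"travel":[59,-6,0],"hand":0},{"rot":[0,0,0],"travel":[59,-6,5],"hand":0},{"rot":[0,0,0],"travel":[59,-6,5],"hand":0},{"rot":[0,0,0],"travel":[59,-6,8],"hand":0},{"rot":[0,0,0],"travel":[59,-6,8],"hand":0},{"rot":[0,0,0],"travel":[59,-6,10],"hand":0},{"rot":[0,0,0],"travel":[59,-6,10],"hand":0},{"rot":[0,0,0],"travel":[59,-6,10],"hand":0},{"rot":[0,0,0],"travel":[59,-6,10],"hand":0}]' >/dev/null
python3 -m pendant '[{"rot":[0,0,0],"travel":[59,-6,10],"hand":0},{"rot":[0,0,0],"travel":[50,-6,10],"hand":0},{"rot":[0,0,0],"travel":[0,0,0],"hand":0}]' >/dev/null
python3 -c "
from h import *
go([.48,.30,.11],90)"
```

```text
travel [-22.5   9.2  91.9] yaw 91.13 rz 0.02 tcp [0.4667 0.3228 0.2014] w 0.002 t 6.1 F [0.  0.1 0. ]
```

```bash
python3 -m pendant '[{"rot":[0,0,0.02],"travel":[-22,9,30],"hand":0},{"rot":[0,0,0],"travel":[0,0,35],"hand":0},{"rot":[0,0,0],"travel":[0,0,28],"hand":0},{"rot":[0,0,0],"travel":[-20,0,0],"hand":0},{"rot":[0,0,0],"travel":[-20,0,0],"hand":0},{"rot":[0,0,0],"travel":[-20,0,0],"hand":0},{"rot":[0,0,0],"travel":[-20,0,0],"hand":0},{"rot":[0,0,0],"travel":[-15,0,0],"hand":0}]'
python3 -c "
from h import *
go([.48,.213,.11],90)"
```

```text
t: 7.1
tool_pos: [0.4796, 0.2023, 0.1151]
orientation: [0.016, 0.704, 0.709, 0.02]
contact_force: [0.0, -0.5, 0.6]
width: -0.003
travel [10.6  0.2  5.1] yaw 90.4 rz 0.007 tcp [0.4796 0.2023 0.1151] w -0.003 t 7.1 F [ 0.  -0.5  0.6]
```

```bash
cat >> h.py <<'E'
def level():
    "rotvec in tool axes that brings tool z to straight down keeping jaw yaw"
    t,r,s=pose(); z=r.as_matrix()[:,2]; a=np.cross(z,[0,0,-1.]); print('level rot',np.round(r.inv().apply(a),3))
E
python3 -m pendant '[{"rot":[0,0,0],"travel":[40,0,2],"hand":0},{"rot":[0,0,0],"travel":[40,0,2],"hand":0},{"rot":[0,0,0],"travel":[20,0,0],"hand":0},{"rot":[0,0,0],"travel":[20,0,0],"hand":0},{"rot":[0,0,0],"travel":[20,0,0],"hand":0},{"rot":[0,0,0],"travel":[20,0,0],"hand":0},{"rot":[0,0,0],"travel":[20,0,0],"hand":0},{"rot":[0,0,0],"travel":[10,0,0],"hand":0}]'
python3 -c "
from h import *
go([.48,.395,.11],90);level()"
```

```text
t: 8.1
tool_pos: [0.4787, 0.391, 0.1116]
orientation: [0.017, 0.707, 0.706, 0.016]
contact_force: [0.9, -0.2, 0.2]
width: -0.001
travel [4.  1.2 1.6] yaw 89.91 rz -0.002 tcp [0.4787 0.391  0.1116] w -0.001 t 8.1 F [ 0.9 -0.2  0.2]
level rot [0.046 0.001 0.   ]
```

```bash
python3 -m pendant '[{"rot":[0.046,0,0],"travel":[0,0,-55],"hand":0},{"rot":[0,0,0],"travel":[-45,25,-45],"hand":0},{"rot":[0,0,0],"travel":[-45,15,-10],"hand":0},{"rot":[0,0,0],"travel":[0,0,0],"hand":0}]' >/dev/null
python3 - <<'E'
from h import *
tp=pose(); im,d=env.get_image('wrist'); save('w4',im); np.save('w4.npy',d); go([.52,.30,.22],90);level()
X=cloud('wrist',d,tp)
for n in ['rotor_a_center','rotor_b_center','rotor_c_center']:
    for o in env.tip_of('wrist',n)[:3]:
        if o['conf']>.25: px=o['centre']; print(n,np.round(px),round(o['conf'],2),np.round(at_z('wrist',px,.024,tp),4))
for x0 in (.42,.5):
    m=(abs(X[...,0]-x0)<.01)&(X[...,1]>.12)&(X[...,1]<.5)
    P=X[m]; b=np.round(P[:,1]/.01).astype(int)
    print(x0,[(int(k)*10,int(1000*np.median(P[b==k][:,2])),int(1000*P[b==k][:,2].max())) for k in np.unique(b)])
E
```

```text
travel [-6.5  3.3  2.9] yaw 90.23 rz 0.004 tcp [0.5167 0.3065 0.2229] w 0.003 t 8.65 F [-0.8  0.5  0.4]
level rot [ 0.002 -0.001 -0.   ]
rotor_a_center [314.  72.] 0.61 [0.4046 0.3006 0.024 ]
rotor_b_center [315. 229.] 0.64 [0.5842 0.3014 0.024 ]
rotor_b_center [311.  73.] 0.4 [0.4057 0.2973 0.024 ]
rotor_c_center [308. 156.] 0.67 [0.4932 0.2939 0.024 ]
0.42 [(120, 0, 1), (130, 0, 2), (140, 0, 2), (150, 0, 1), (160, 0, 2), (200, 86, 89), (210, 81, 85), (220, 75, 79), (230, 70, 74), (240, 64, 68), (250, 20, 59), (260, 4, 11), (270, 11, 13), (280, 40, 44), (290, 42, 45), (300, 42, 45), (310, 42, 45), (320, 12, 45), (330, 10, 13), (340, 4, 6), (350, 4, 6), (360, 57, 67), (370, 69, 73), (380, 75, 80), (390, 82, 87), (400, 88, 92), (410, 88, 89), (440, 0, 2), (450, 0, 2), (460, 0, 2), (470, 0, 2), (480, 0, 2), (490, 0, 2), (500, 0, 1)]
0.5 [(120, 0, 1), (130, 0, 1), (140, 0, 1), (150, 0, 1), (160, 15, 17), (170, 15, 17), (200, 87, 89), (210, 83, 88), (220, 78, 82), (230, 72, 77), (240, 68, 289), (250, 283, 291), (260, 278, 290), (270, 264, 289), (280, 260, 291), (290, 279, 296), (300, 275, 297), (310, 275, 297), (320, 279, 297), (330, 259, 290), (340, 264, 289), (350, 278, 289), (360, 283, 291), (370, 68, 289), (380, 73, 78), (390, 80, 83), (400, 86, 91), (410, 90, 92), (440, 0, 1), (450, 0, 1), (460, 0, 2), (470, 0, 2), (480, 26, 51), (490, 49, 51), (500, 50, 51)]
```

View pics/w4.png

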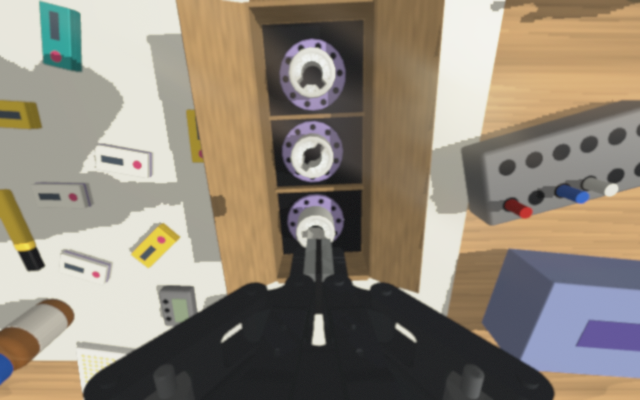

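```bash
python3 - <<'E'
import cv2,numpy as np
im=cv2.imread('pics/w4.png')
cs=[cv2.resize(im[v-28:v+28,u-28:u+28],(400,400),interpolation=cv2.INTER_CUBIC) for u,v in ((313,73),(312,155))]
cv2.imwrite('pics/w4c.png',cv2.convertScaleAbs(np.hstack(cs),alpha=1.4))
E
```

```text
(no output)
```

View pics/w4c.png

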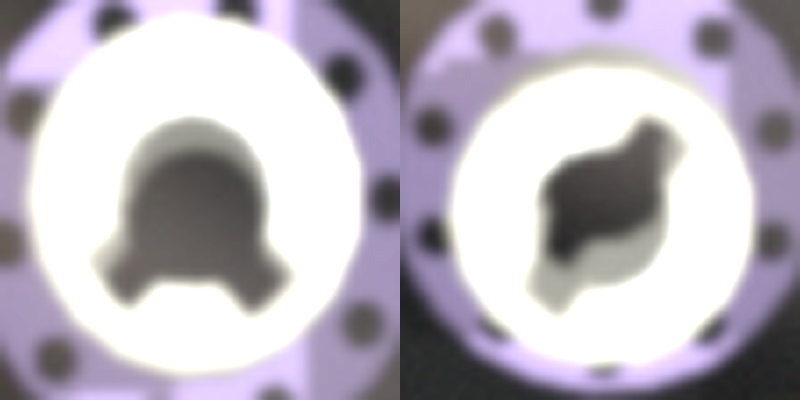

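Left crop: keyways about 90° apart at lower-left and lower-right (the near rotor, x≈0.405). Right crop: the middle rotor, about 180° apart. So the near one matches; I'll look at it closer.

```bash
python3 -m pendant '[{"rot":[0,0,0],"travel":[-4,-48,40],"hand":0},{"rot":[0,0,0],"travel":[0,-48,45],"hand":0},{"rot":[0,0,0],"travel":[0,0,0],"hand":0.7}]' >/dev/null
python3 - <<'E'
from h import *
tp=pose(); im,d=env.get_image('wrist'); save('w5',im); np.save('w5.npy',d); go([.42,.30,.135],90);level(); print(tp[2]['q'])
X=cloud('wrist',d,tp)
for o in env.tip_of('wrist','rotor_a_center')[:2]: print(np.round(o['centre']),o['conf'],at_z('wrist',o['centre'],.024,tp))
g=(abs(X[...,2]-.044)<.006)&(np.hypot(X[...,0]-.405,X[...,1]-.30)<.04)
P=X[g]; print('boss',len(P),cv2.minEnclosingCircle((P[:,:2]*1000).astype(np.float32)),np.median(P[:,2]))
# rectified top view at z=.044 centred
c,_=cv2.minEnclosingCircle((P[:,:2]*1000).astype(np.float32)); c=np.array(c)/1000
n=600; s=.06/n; mp=np.zeros((n,n,2),np.float32)
ii=np.arange(0,n,20)
G=np.array([[proj('wrist',[c[0]+(j-n/2)*s,c[1]+(i-n/2)*s,.044],tp) for j in ii] for i in ii],np.float32)
mp=cv2.resize(G,(n,n),interpolation=cv2.INTER_LINEAR) 
# exact affine-ish: use homography instead
src=np.float32([[0,0],[580,0],[580,580],[0,580]]); dst=np.float32([G[0,0],G[0,-1],G[-1,-1],G[-1,0]])
H=cv2.getPerspectiveTransform(dst,src); w=cv2.warpPerspective(im,H,(n,n)); save('w5r',cv2.convertScaleAbs(w,alpha=1.0)); print('c',c)
E
```

```text
travel [-6.5  0.9 -0.8] yaw 90.57 rz 0.01 tcp [0.4191 0.3064 0.1342] w 0.288 t 9.22 F [-0.5  0.5  0.1]
level rot [ 0.002 -0.     0.   ]
[ 9.46229690e-01  3.33611860e-01 -4.23543856e-01  2.52634718e-05
 -8.19262007e-01 -2.50748802e+00]
[310. 194.] 0.82 [0.40763676 0.29661859 0.024     ]
boss 1879 ((406.7384338378906, 298.6970520019531), 22.922876358032227) 0.04347330233017349
c [0.40673843 0.29869705]
```

View pics/w5r.png

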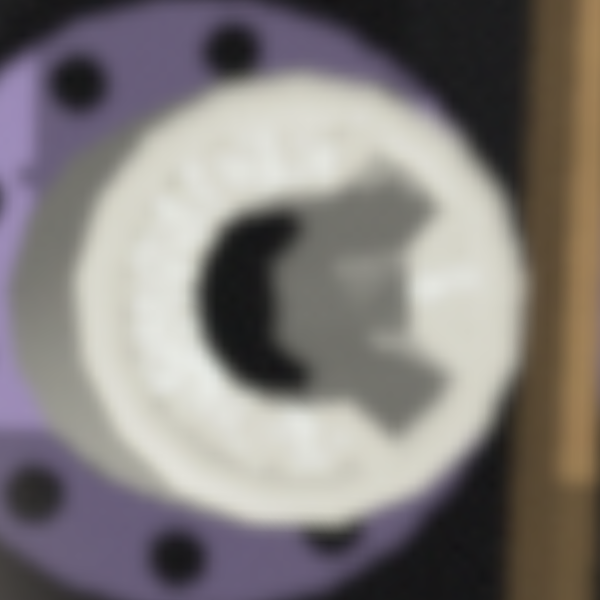

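Keyways in the rectified view are at (406,181) and (421,407), about boss centre (300,298). The rotor yaw is therefore −47.9°. The keys give the spindle yaw 87.8° at (0.5306,−0.249), so the rotor has to turn +135.7°. Grasping now.

```bash
python3 -m pendant '[{"rot":[0,0,0.01],"travel":[-7.5,-12.4,0],"hand":0.7},{"rot":[0,0,0],"travel":[0,0,0],"hand":0.7},{"rot":[0,0,0],"travel":[0,0,0],"hand":0.7}]' 60 >/dev/null
python3 -c "
from h import *
go([.4067,.2987,.045],90);level()"
```

```text
travel [-4.5 -4.3 92.7] yaw 89.94 rz -0.001 tcp [0.4102 0.3024 0.1378] w 0.703 t 9.65 F [ 0.5  0.6 -0.3]
level rot [ 0.009 -0.008  0.   ]
```

```bash
python3 -m pendant '[{"rot":[0.009,-0.008,0],"travel":[-5,-5,0],"hand":0.7},{"rot":[0,0,0],"travel":[0,0,35],"hand":0.7},{"rot":[0,0,0],"travel":[0,0,30],"hand":0.7},{"rot":[0,0,0],"travel":[0,0,20],"hand":0.7},{"rot":[0,0,0],"travel":[0,0,0],"hand":0.7}]' 60 >/dev/null
python3 -c "
from h import *
go([.4067,.2987,.045],90);level()"
```

```text
travel [0.9 0.1 7.5] yaw 89.82 rz -0.003 tcp [0.4066 0.2977 0.0525] w 0.697 t 10.28 F [-0.5  0.7  0.3]
level rot [ 0.002 -0.003  0.   ]
```

```bash
python3 -m pendant '[{"rot":[0,0,0],"travel":[1,0,9],"hand":0.7},{"rot":[0,0,0],"travel":[0,0,0],"hand":0.4},{"rot":[0,0,0],"travel":[0,0,0],"hand":0.4},{"rot":[0,0,0],"travel":[0,0,0],"hand":0.4},{"rot":[0,0,0],"travel":[0,0,0],"hand":0.4}]' 60
python3 -m pendant '[{"rot":[0,0,0],"travel":[0,0,-30],"hand":0.3},{"rot":[0,0,0],"travel":[0,0,-50],"hand":0.3},{"rot":[0,0,0],"travel":[0,0,-50],"hand":0.3},{"rot":[0,0,0],"travel":[0,0,-30],"hand":0.3}]' 60
python3 -c "
from h import *
go([.4067,.2987,.045],90);level()"
```

```text
t: 10.9
tool_pos: [0.4076, 0.2998, 0.0455]
orientation: [-0.001, 0.708, 0.706, 0.004]
contact_force: [-1.3, -0.2, -1.0]
width: 0.517
t: 11.4
tool_pos: [0.4057, 0.2973, 0.2075]
orientation: [-0.0, 0.708, 0.706, -0.0]
contact_force: [-0.2, 0.4, -1.2]
width: 0.513
travel [  1.3   1.1 162.5] yaw 89.79 rz -0.004 tcp [0.4057 0.2973 0.2075] w 0.513 t 11.4 F [-0.2  0.4 -1.2]
level rot [-0.001 -0.     0.   ]
```

```bash
python3 -m pendant '[{"rot":[0,0,-0.182],"travel":[0,0,0],"hand":0.3},{"rot":[0,0,-0.182],"travel":[0,0,0],"hand":0.3},{"rot":[0,0,-0.182],"travel":[0,0,0],"hand":0.3},{"rot":[0,0,-0.182],"travel":[0,0,0],"hand":0.3},{"rot":[0,0,-0.182],"travel":[0,0,0],"hand":0.3},{"rot":[0,0,-0.182],"travel":[0,0,0],"hand":0.3},{"rot":[0,0,-0.182],"travel":[0,0,0],"hand":0.3},{"rot":[0,0,-0.182],"travel":[0,0,0],"hand":0.3},{"rot":[0,0,-0.182],"travel":[0,0,0],"hand":0.3},{"rot":[0,0,-0.182],"travel":[0,0,0],"hand":0.3}]' 60 >/dev/null
python3 -m pendant '[{"rot":[0,0,-0.182],"travel":[0,0,0],"hand":0.3},{"rot":[0,0,-0.182],"travel":[0,0,0],"hand":0.3},{"rot":[0,0,-0.182],"travel":[0,0,0],"hand":0.3},{"rot":[0,0,0],"travel":[0,0,0],"hand":0.3}]' 60
python3 -c "
from h import *
go([.5306,-.249,.21],225.5);level()"
```

```text
t: 13.15
tool_pos: [0.4032, 0.2954, 0.2104]
orientation: [0.001, -0.417, 0.909, 0.003]
contact_force: [-0.3, -0.2, -1.1]
width: 0.514
travel [ 330.  -451.3   -3.3] yaw -130.66 rz 0.067 tcp [0.4032 0.2954 0.2104] w 0.514 t 13.15 F [-0.3 -0.2 -1.1]
level rot [0.004 0.005 0.   ]
```

```bash
python3 -m pendant '[{"rot":[0,0,0.067],"travel":[0,0,0],"hand":0.3},{"rot":[0,0,0],"travel":[31,-46,0],"hand":0.3},{"rot":[0,0,0],"travel":[31,-46,0],"hand":0.3},{"rot":[0,0,0],"travel":[31,-46,0],"hand":0.3},{"rot":[0,0,0],"travel":[31,-46,0],"hand":0.3},{"rot":[0,0,0],"travel":[31,-46,0],"hand":0.3},{"rot":[0,0,0],"travel":[31,-46,0],"hand":0.3},{"rot":[0,0,0],"travel":[31,-46,0],"hand":0.3},{"rot":[0,0,0],"travel":[31,-46,0],"hand":0.3},{"rot":[0,0,0],"travel":[31,-46,0],"hand":0.3}]' 60 >/dev/null
python3 -m pendant '[{"rot":[0,0,0],"travel":[0,0,0],"hand":0.3}]' >/dev/null
python3 -c "
from h import *
go([.5306,-.249,.21],225.5);level()"
```

```text
travel [  2.9 -51.5  -2.9] yaw -136.58 rz -0.036 tcp [ 0.4973 -0.2096  0.2073] w 0.514 t 14.53 F [-0.5  1.1 -1.8]
level rot [0.003 0.009 0.   ]
```

```bash
python3 -m pendant '[{"rot":[0.003,0.009,-0.036],"travel":[3,-30,0],"hand":0.3},{"rot":[0,0,0],"travel":[0,-21,25],"hand":0.3},{"rot":[0,0,0],"travel":[0,0,0],"hand":0.3}]' >/dev/null
python3 - <<'E'
from h import *
go([.5306,-.249,.15],225.5);level()
tp=pose(); im,d=env.get_image('wrist'); save('w6',im); np.save('w6.npy',d)
X=cloud('wrist',d,tp); L=tp[1].inv().apply((X-tp[0]).reshape(-1,3)).reshape(X.shape)
c=np.zeros(2); zt=-.001+.0
P=L[(np.hypot(L[...,0],L[...,1])<.03)&(abs(L[...,2])<.02)]; print(len(P),np.percentile(P[:,2],[5,25,50,75]))
n=600; s=.08/n; zt=np.percentile(P[:,2],15)
f=lambda j,i: proj('wrist',tp[0]+tp[1].apply([(j-n/2)*s,(i-n/2)*s,zt]),tp)
src=np.float32([[0,0],[600,0],[600,600],[0,600]]); dst=np.float32([f(*q) for q in src])
save('w6r',cv2.warpPerspective(im,cv2.getPerspectiveTransform(dst,src),(n,n)))
E
```

```text
travel [ 0.7 -0.6 31.5] yaw -134.91 rz -0.007 tcp [ 0.5307 -0.2481  0.1815] w 0.514 t 14.9 F [-0.7 -0.3 -2.5]
level rot [0.001 0.001 0.   ]
8187 [-0.01422879  0.00028059  0.00112771  0.00511833]
```

View pics/w6r.png

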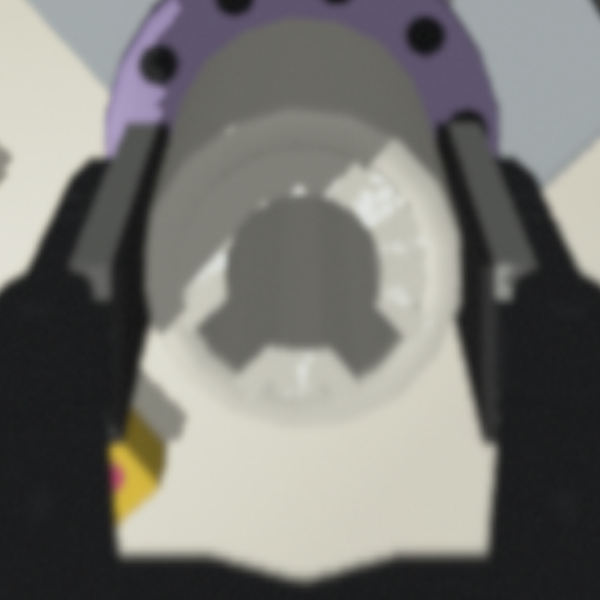

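```bash
python3 - <<'E'
from h import *
tp=pose(); L=None
d=np.load('w6.npy'); X=cloud('wrist',d,tp); L=tp[1].inv().apply((X-tp[0]).reshape(-1,3)).reshape(X.shape)
P=L[(np.hypot(L[...,0],L[...,1])<.03)&(abs(L[...,2])<.02)]; zt=np.percentile(P[:,2],15); print(zt)
p,_=None,None
A,c=ext('wrist',env.camera_params('wrist'),tp)
for q in ((303,268),(303,271),(145,268),(460,268)):
    px=proj('wrist',tp[0]+tp[1].apply([(q[0]-300)*.08/600,(q[1]-300)*.08/600,zt]),tp)
    dd,_=ray('wrist',px); w=tp[1].inv().apply(A@dd); cc=tp[1].inv().apply(c-tp[0]); print(q,np.round(1000*(cc+w*(.0015-cc[2])/w[2]),2))
E
```

```text
-0.004900046483789859
(303, 268) [0.4  0.18 1.5 ]
(303, 271) [0.4 0.6 1.5]
(145, 268) [-21.86   0.18   1.5 ]
(460, 268) [22.53  0.18  1.5 ]
```

```bash
python3 -m pendant '[{"rot":[0,0,-0.007],"travel":[0.5,-1,30],"hand":0.3},{"rot":[0,0,0],"travel":[0,0,20],"hand":0.3},{"rot":[0,0,0],"travel":[0,0,0],"hand":0.3}]' >/dev/null
python3 -c "
from h import *
go([.5306,-.249,.0905],225.5);level()"
```

```text
travel [ 3.4  0.1 46.1] yaw -134.39 rz 0.002 tcp [ 0.5326 -0.2466  0.1366] w 0.518 t 15.32 F [-0.3 -0.6 -1.4]
level rot [-0.007  0.005 -0.   ]
```

```bash
python3 -m pendant '[{"rot":[-0.007,0.005,0],"travel":[3.4,0,0],"hand":0.3},{"rot":[0,0,0],"travel":[0,0,0],"hand":0.3}]' >/dev/null
python3 -c "
from h import *
go([.5306,-.249,.0905],225.5);level()"
```

```text
travel [ 0.8  0.3 49.2] yaw -134.32 rz 0.003 tcp [ 0.5312 -0.2485  0.1397] w 0.515 t 15.57 F [ 0.3  0.9 -0.7]
level rot [-0.004  0.002  0.   ]
```

```bash
python3 -m pendant '[{"rot":[-0.004,0.002,0],"travel":[0.8,0.3,10],"hand":0.3},{"rot":[0,0,0],"travel":[0,0,8],"hand":0.3},{"rot":[0,0,0],"travel":[0,0,6],"hand":0.3},{"rot":[0,0,0],"travel":[0,0,4],"hand":0.3}]'
python3 -c "
from h import *
go([.5306,-.249,.0905],225.5);level()"
```

```text
t: 16.08
tool_pos: [0.5286, -0.2495, 0.1128]
orientation: [-0.002, -0.388, 0.922, 0.0]
contact_force: [-1.6, 1.9, -0.4]
width: 0.515
travel [-1.9 -1.1 22.3] yaw -134.31 rz 0.003 tcp [ 0.5286 -0.2495  0.1128] w 0.515 t 16.07 F [-1.6  1.9 -0.4]
level rot [ 0.002 -0.004 -0.   ]
```

```bash
python3 -m pendant '[{"rot":[0,0,0],"travel":[-1,-0.5,6],"hand":0.3},{"rot":[0,0,0],"travel":[0,0,6],"hand":0.3},{"rot":[0,0,0],"travel":[0,0,5],"hand":0.3},{"rot":[0,0,0],"travel":[0,0,4],"hand":0.3}]'
python3 -c "
from h import *
go([.5306,-.249,.0905],225.5);level()"
```

```text
t: 16.58
tool_pos: [0.5282, -0.2493, 0.0893]
orientation: [-0.004, -0.388, 0.922, 0.001]
contact_force: [-8.1, 5.2, 23.3]
width: 0.516
travel [-1.9 -1.4 -1.2] yaw -134.32 rz 0.003 tcp [ 0.5282 -0.2493  0.0893] w 0.516 t 16.57 F [-8.1  5.2 23.3]
level rot [ 0.005 -0.006  0.   ]
```

```bash
python3 -m pendant '[{"rot":[0,0,0],"travel":[0,0,0],"hand":0.75},{"rot":[0,0,0],"travel":[0,0,0],"hand":0.75},{"rot":[0,0,0],"travel":[0,0,0],"hand":0.75},{"rot":[0,0,0],"travel":[0,0,-20],"hand":0.75},{"rot":[0,0,0],"travel":[0,0,-50],"hand":0.75},{"rot":[0,0,0],"travel":[0,10,-50],"hand":0.75},{"rot":[0,0,0],"travel":[0,0,0],"hand":0.75}]'
python3 - <<'E'
from h import *
tp=pose(); im,d=env.get_image('wrist'); save('w7',im)
X=cloud('wrist',d,tp); m=(np.hypot(X[...,0]-.53,X[...,1]+.249)<.03)&(X[...,2]>.08)&(X[...,2]<.12); P=X[m]
print('boss top z',np.median(P[:,2]),len(P)); P=P[abs(P[:,2]-.089)<.006]; print(cv2.minEnclosingCircle((P[:,:2]*1000).astype(np.float32)))
m=(abs(np.hypot(X[...,0]-.53,X[...,1]+.249)-.031)<.003); print('flange z',np.nanpercentile(X[m][:,2],[10,50,90]))
go([.5,.071,.15],-11);level(); print(tp[2]['q'])
im,d=env.get_image('top'); save('top1',im); np.save('top1.npy',d); X=cloud('top',d)
m=(X[...,2]>.010)&(X[...,2]<.03)&(X[...,1]>-.2)&(X[...,1]<.19)&(X[...,0]>.3)&(X[...,0]<.75)
n,l,st,c=cv2.connectedComponentsWithStats(m.astype(np.uint8))
for i in range(1,n):
    if st[i,4]>60:
        P=X[l==i]; (cx,cy),(w,h),a=cv2.minAreaRect((P[:,:2]*1000).astype(np.float32)); print(st[i,4],np.round([cx,cy,w,h,a],1),'bgr',np.median(im[l==i],axis=0)[::-1])
E
```

```text
t: 17.45
tool_pos: [0.5251, -0.2422, 0.2133]
orientation: [-0.001, -0.389, 0.921, -0.001]
contact_force: [-0.5, 0.3, -0.2]
width: 0.751
boss top z 0.08824912522972952 1705
((527.6393432617188, -249.95907592773438), 22.95088768005371)
flange z [0.05665122 0.23219483 0.27081616]
travel [-207.4  235.5   60.6] yaw -134.31 rz 0.99 tcp [ 0.524  -0.2419  0.2108] w 0.746 t 17.5 F [ 0.9  0.3 -0.9]
level rot [ 0.003 -0.004  0.   ]
[-0.15098921  0.33977715 -0.17485717  0.00294817 -1.05653938  0.94777727]
364 [713.6 103.4  63.3  44.6   1. ] bgr [93. 94. 96.]
178 [651.7  -9.4  45.9  32.2  72.9] bgr [169. 179. 184.]
240 [615.7  86.3  30.7  59.6  43. ] bgr [  7.5 149.  180. ]
252 [544.  -16.9  59.5  30.5  89.7] bgr [170. 179. 185.]
249 [500.3  70.6  60.2  30.1  79.1] bgr [171. 181. 186.]
237 [470.4 169.2  59.3  30.1   1.2] bgr [ 11.  96. 116.]
92 [447.6 -34.7  21.5  30.4  83.5] bgr [ 35.  148.5 177.5]
260 [368.7  31.8  29.7  60.   76.7] bgr [116.  119.   27.5]
```

Rotor seated: boss top at z 0.088 against an expected 0.089. On to the cartridges, starting with C at (0.500, 0.071).

```bash
python3 -m pendant '[{"rot":[0,0,0.17],"travel":[0,0,0],"hand":0.6},{"rot":[0,0,0.17],"travel":[0,0,0],"hand":0.6},{"rot":[0,0,0.17],"travel":[0,0,0],"hand":0.6},{"rot":[0,0,0.17],"travel":[0,0,0],"hand":0.6},{"rot":[0,0,0.17],"travel":[0,0,0],"hand":0.6},{"rot":[0,0,0.14],"travel":[0,0,0],"hand":0.6},{"rot":[0,0,0],"travel":[0,0,0],"hand":0.6}]'>/dev/null
python3 -c "
from h import *
go([.5003,.0706,.15],-10.9);level()"
```

```text
travel [ 85.5 299.3  47.4] yaw 167.02 rz -0.036 tcp [ 0.5179 -0.2405  0.1947] w 0.6 t 18.43 F [-0.3  0.5 -0.2]
level rot [-0.    -0.033 -0.   ]
```

```bash
python3 -m pendant '[{"rot":[0,-0.033,-0.036],"travel":[0,0,0],"hand":0.6},{"rot":[0,0,0],"travel":[15,48,5],"hand":0.6},{"rot":[0,0,0],"travel":[15,48,5],"hand":0.6},{"rot":[0,0,0],"travel":[15,48,5],"hand":0.6},{"rot":[0,0,0],"travel":[15,48,8],"hand":0.6},{"rot":[0,0,0],"travel":[15,48,8],"hand":0.6},{"rot":[0,0,0],"travel":[10,40,10],"hand":0.6},{"rot":[0,0,0],"travel":[0,0,0],"hand":0.6}]'>/dev/null
python3 -c "
from h import *
go([.5003,.0706,.08],-10.9);level()
im,d=env.get_image('wrist'); save('w8',im);tp=pose(); X=cloud('wrist',d,tp)
m=(X[...,2]>.010)&(X[...,2]<.03)&(np.hypot(X[...,0]-.5,X[...,1]-.07)<.05)
n,l,st,c=cv2.connectedComponentsWithStats(m.astype(np.uint8))
for i in range(1,n):
    if st[i,4]>200: P=X[l==i]; print(st[i,4],cv2.minAreaRect((P[:,:2]*1000).astype(np.float32)),np.median(P[:,2]))
"
```

```text
travel [-16.9  16.4  64.5] yaw 170.18 rz 0.019 tcp [0.4815 0.0574 0.1448] w 0.605 t 19.43 F [ 0.1 -0.6 -0.7]
level rot [-0.003 -0.011  0.   ]
1873 ((501.1297607421875, 70.3739013671875), (60.45748519897461, 30.13085174560547), 79.37168884277344) 0.0160054902291957
```

```bash
python3 -m pendant '[{"rot":[-0.003,-0.011,0.015],"travel":[-17,17,20],"hand":0.6},{"rot":[0,0,0],"travel":[0,0,30],"hand":0.6},{"rot":[0,0,0],"travel":[0,0,0],"hand":0.6}]'>/dev/null
python3 -c "
from h import *
go([.5008,.0705,.030],-10.6);level()"
```

```text
travel [ 1.8  1.9 63.7] yaw 169.29 rz -0.002 tcp [0.5021 0.0683 0.0937] w 0.597 t 19.85 F [-0.6  0.  -0.2]
level rot [-0.001  0.001  0.   ]
```

```bash
python3 -m pendant '[{"rot":[0,0,0],"travel":[2,2,20],"hand":0.6},{"rot":[0,0,0],"travel":[0,0,25],"hand":0.6},{"rot":[0,0,0],"travel":[0,0,12],"hand":0.6},{"rot":[0,0,0],"travel":[0,0,0],"hand":0.6}]'>/dev/null
python3 -c "
from h import *
go([.5008,.0705,.030],-10.6);level()"
```

```text
travel [3.7 0.9 9.5] yaw 169.3 rz -0.002 tcp [0.5042 0.0689 0.0395] w 0.595 t 20.35 F [ 0.8 -0.4 -0.8]
level rot [0.003 0.008 0.   ]
```

```bash
python3 -m pendant '[{"rot":[0.003,0.008,0],"travel":[4,1,9],"hand":0.6},{"rot":[0,0,0],"travel":[0,0,1],"hand":0.2},{"rot":[0,0,0],"travel":[0,0,0],"hand":0.2},{"rot":[0,0,0],"travel":[0,0,0],"hand":0.2},{"rot":[0,0,0],"travel":[0,0,0],"hand":0.2}]' 50
python3 -c "
from h import *
go([.5008,.0705,.030],-10.6);level()"
python3 -m pendant '[{"rot":[0,0,0],"travel":[0,0,-40],"hand":0.2},{"rot":[0,0,0],"travel":[0,0,-60],"hand":0.2},{"rot":[0,0,0],"travel":[0,0,-60],"hand":0.2},{"rot":[0,0,0],"travel":[0,0,-40],"hand":0.2},{"rot":[0,0,0],"travel":[0,0,0],"hand":0.2}]'
python3 -c "
from h import *
go([.538,-.4005,.25],88.4);level()"
```

```text
t: 20.98
tool_pos: [0.5019, 0.0713, 0.0314]
orientation: [0.002, 0.093, 0.996, 0.001]
contact_force: [0.8, -0.9, -0.1]
width: 0.333
travel [ 0.9 -1.   1.4] yaw 169.34 rz -0.001 tcp [0.5019 0.0713 0.0314] w 0.333 t 20.98 F [ 0.8 -0.9 -0.1]
level rot [0.002 0.004 0.   ]
t: 21.6
tool_pos: [0.5008, 0.0709, 0.2373]
orientation: [0.001, 0.093, 0.996, 0.0]
contact_force: [0.7, 0.3, -0.4]
width: 0.337
travel [-123.7 -456.4  -12.8] yaw 169.34 rz 1.413 tcp [0.5008 0.0709 0.2373] w 0.337 t 21.6 F [ 0.7  0.3 -0.4]
level rot [0.001 0.002 0.   ]
```

```bash
python3 -m pendant '[{"rot":[0,0,0],"travel":[-13,-51,-2],"hand":0.2},{"rot":[0,0,0],"travel":[-13,-51,-2],"hand":0.2},{"rot":[0,0,0],"travel":[-13,-51,-2],"hand":0.2},{"rot":[0,0,0],"travel":[-13,-51,-2],"hand":0.2},{"rot":[0,0,0],"travel":[-13,-51,-2],"hand":0.2},{"rot":[0,0,0],"travel":[-13,-51,-2],"hand":0.2},{"rot":[0,0,0],"travel":[-13,-51,-2],"hand":0.2},{"rot":[0,0,0],"travel":[-13,-45,-2],"hand":0.2},{"rot":[0,0,0],"travel":[-10,-20,0],"hand":0.2}]'>/dev/null
python3 -m pendant '[{"rot":[0,0,0.177],"travel":[0,0,0],"hand":0.2},{"rot":[0,0,0.177],"travel":[0,0,0],"hand":0.2},{"rot":[0,0,0.177],"travel":[0,0,0],"hand":0.2},{"rot":[0,0,0.177],"travel":[0,0,0],"hand":0.2},{"rot":[0,0,0.177],"travel":[0,0,0],"hand":0.2},{"rot":[0,0,0.177],"travel":[0,0,0],"hand":0.2},{"rot":[0,0,0.177],"travel":[0,0,0],"hand":0.2},{"rot":[0,0,0.17],"travel":[0,0,0],"hand":0.2},{"rot":[0,0,0],"travel":[0,0,0],"hand":0.2}]'
python3 -c "
from h import *
go([.539,-.4005,.22],88.4);level()"
```

```text
t: 23.85
tool_pos: [0.5256, -0.3742, 0.2204]
orientation: [-0.023, 0.732, 0.681, -0.007]
contact_force: [-0.1, 0.0, -0.8]
width: 0.334
travel [-25.2  15.2  -0.8] yaw 85.86 rz -0.044 tcp [ 0.5256 -0.3742  0.2204] w 0.334 t 23.85 F [-0.1  0.  -0.8]
level rot [-0.044 -0.021  0.   ]
```

```bash
python3 -m pendant '[{"rot":[-0.044,-0.021,-0.044],"travel":[-12,8,0],"hand":0.2},{"rot":[0,0,0],"travel":[-11,7,0],"hand":0.2},{"rot":[0,0,0],"travel":[0,0,0],"hand":0.2}]' >/dev/null
python3 - <<'E'
from h import *
go([.539,-.4005,.22],88.4);level()
tp=pose(); im,d=env.get_image('wrist'); save('w9',im); np.save('w9.npy',d); X=cloud('wrist',d,tp)
u,v=proj('wrist',[.538,-.40,.17],tp).astype(int); v=max(v,110)
save('w9c',cv2.resize(im[v-110:v+110,u-110:u+110],(600,600),interpolation=cv2.INTER_CUBIC)); print(u,v)
g=(X[...,2]>.195)&(X[...,2]<.212)&(np.hypot(X[...,0]-.538,X[...,1]+.4)<.045); P=X[g]; print('cart',cv2.minAreaRect((P[:,:2]*1000).astype(np.float32)),np.median(P[:,2]))
g=(X[...,2]>.155)&(X[...,2]<.175)&(abs(X[...,0]-.535)<.07)&(abs(X[...,1]+.4)<.05); P=X[g]; print('guides',cv2.minAreaRect((P[:,:2]*1000).astype(np.float32)),P.min(0),P.max(0))
E
```

```text
travel [-2.4 -0.2 -3. ] yaw 88.81 rz 0.007 tcp [ 0.5392 -0.3981  0.217 ] w 0.335 t 24.23 F [-0.3  1.1 -1.1]
level rot [-0.003 -0.003  0.   ]
315 234
cart ((539.3040771484375, -398.2102966308594), (55.771263122558594, 60.92497253417969), 88.49034118652344) 0.20159029654690525
guides ((506.0124206542969, -398.08746337890625), (48.48128890991211, 21.420751571655273), 87.38462829589844) [ 0.49550528 -0.42278482  0.15500518] [ 0.5176762  -0.37403615  0.16846826]
```

View pics/w9c.png

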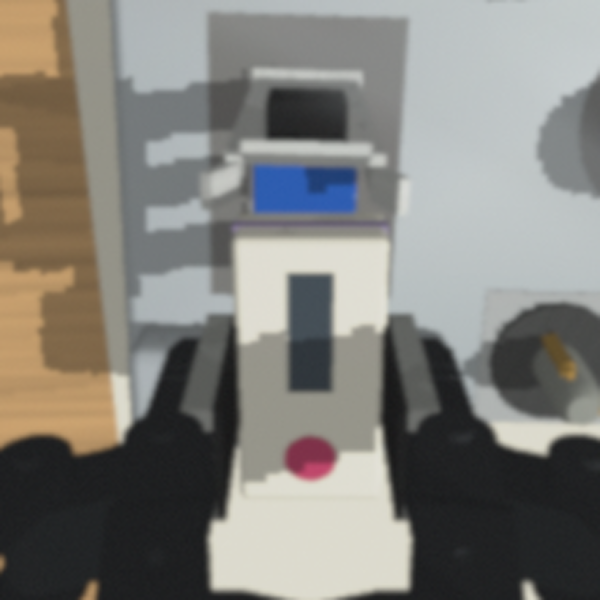

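```bash
python3 -m pendant '[{"rot":[-0.003,-0.003,0.007],"travel":[-2.2,-0.6,5],"hand":0.2},{"rot":[0,0,0],"travel":[0,0,8],"hand":0.2},{"rot":[0,0,0],"travel":[0,0,8],"hand":0.2},{"rot":[0,0,0],"travel":[0,0,0],"hand":0.2}]' 60 
python3 -c "
from h import *
go([.5385,-.400,.1535],88.4);level()"
```

```text
t: 24.78
tool_pos: [0.5378, -0.3992, 0.1938]
orientation: [-0.001, 0.717, 0.697, -0.0]
contact_force: [-0.4, 0.2, -0.5]
width: 0.329
travel [-0.8  0.8 40.2] yaw 88.42 rz 0.0 tcp [ 0.5378 -0.3992  0.1938] w 0.329 t 24.77 F [-0.4  0.2 -0.5]
level rot [-0.002 -0.002 -0.   ]
```

```bash
python3 -m pendant '[{"rot":[0,0,0],"travel":[-0.6,0.5,5],"hand":0.2},{"rot":[0,0,0],"travel":[0,0,4],"hand":0.2},{"rot":[0,0,0],"travel":[0,0,4],"hand":0.2},{"rot":[0,0,0],"travel":[0,0,0],"hand":0.2}]' 60 
python3 -c "
from h import *
go([.5385,-.400,.1535],88.4);level()"
```

```text
t: 25.28
tool_pos: [0.5387, -0.3999, 0.1803]
orientation: [-0.001, 0.717, 0.697, -0.0]
contact_force: [-0.3, 0.2, 0.0]
width: 0.328
travel [-0.2 -0.2 26.8] yaw 88.45 rz 0.001 tcp [ 0.5387 -0.3999  0.1803] w 0.328 t 25.27 F [-0.3  0.2  0. ]
level rot [-0.001 -0.001 -0.   ]
```

```bash
python3 -m pendant '[{"rot":[0,0,0],"travel":[0,0,6],"hand":0.2},{"rot":[0,0,0],"travel":[0,0,6],"hand":0.2},{"rot":[0,0,0],"travel":[0,0,6],"hand":0.2},{"rot":[0,0,0],"travel":[0,0,5],"hand":0.2}]' 80
python3 -c "
from h import *
go([.5385,-.400,.1535],88.4);level()"
```

```text
t: 25.78
tool_pos: [0.5395, -0.4005, 0.1594]
orientation: [0.001, 0.716, 0.698, 0.0]
contact_force: [-1.1, 1.6, 4.9]
width: 0.325
travel [ 0.5 -1.   5.9] yaw 88.49 rz 0.002 tcp [ 0.5395 -0.4005  0.1594] w 0.325 t 25.77 F [-1.1  1.6  4.9]
level rot [0.002 0.002 0.   ]
```

```bash
python3 -m pendant '[{"rot":[0,0,0],"travel":[0,0,5],"hand":0.2},{"rot":[0,0,0],"travel":[0,0,4],"hand":0.2},{"rot":[0,0,0],"travel":[0,0,0],"hand":0.2}]' 80
python3 -c "
from h import *
go([.5385,-.400,.1535],88.4);level()"
```

```text
t: 26.15
tool_pos: [0.5395, -0.4005, 0.1497]
orientation: [0.001, 0.716, 0.698, 0.0]
contact_force: [0.3, 1.0, 4.2]
width: 0.316
travel [ 0.5 -1.  -3.8] yaw 88.5 rz 0.002 tcp [ 0.5395 -0.4005  0.1497] w 0.316 t 26.15 F [0.3 1.  4.2]
level rot [ 0.002  0.002 -0.   ]
```

```bash
python3 -m pendant '[{"rot":[0,0,0],"travel":[0,0,0],"hand":0.55},{"rot":[0,0,0],"travel":[0,0,0],"hand":0.55},{"rot":[0,0,0],"travel":[0,0,-20],"hand":0.55},{"rot":[0,0,0],"travel":[0,0,-45],"hand":0.55},{"rot":[0,0,0],"travel":[0,0,-50],"hand":0.55},{"rot":[0,0,0],"travel":[0,0,0],"hand":0.55}]'
cat >> h.py <<'E'
def mag(name):
    tp=pose(); im,d=env.get_image('wrist'); save(name,im); X=cloud('wrist',d,tp)
    P=X[(abs(X[...,0]-.532)<.022)&(abs(X[...,1]+.40)<.010)&(X[...,2]>.05)&(X[...,2]<.2)]
    print('mag top z',np.percentile(P[:,2],[10,50,90]).round(4),len(P))
    u,v=proj('wrist',[.538,-.40,.14],tp); print('px',u,v,im[int(v),int(u)])
def carts(cam='top'):
    im,d=env.get_image('top'); X=cloud('top',d)
    m=(X[...,2]>.010)&(X[...,2]<.03)&(X[...,1]>-.2)&(X[...,1]<.19)&(X[...,0]>.3)&(X[...,0]<.75)
    n,l,st,c=cv2.connectedComponentsWithStats(m.astype(np.uint8))
    for i in range(1,n):
        if st[i,4]>60:
            P=X[l==i]; (cx,cy),(w,h),a=cv2.minAreaRect((P[:,:2]*1000).astype(np.float32)); b=np.median(im[l==i],axis=0)
            if b[2]>120: print('white',st[i,4],'c',np.round([cx,cy,w,h],1),'long axis deg',round(a if w>h else a+90,1))
E
python3 -c "
from h import *
mag('w10'); carts(); go([.544,-.017,.1],0);level(); print(pose()[2]['q'])"
```

```text
t: 26.9
tool_pos: [0.5385, -0.4001, 0.2625]
orientation: [-0.003, 0.717, 0.697, -0.001]
contact_force: [-0.4, 0.7, 0.2]
width: 0.548
mag top z [0.14   0.1408 0.1417] 978
px 318.05358151623466 198.12972158258356 [68 78 87]
white 241 c [649.1 -16.4  59.7  30.3] long axis deg 69.2
white 249 c [544.4 -16.9  59.5  30.5] long axis deg 89.4
travel [380.5  -1.5 160.3] yaw 88.37 rz 1.542 tcp [ 0.5367 -0.3987  0.2572] w 0.554 t 27.0 F [-0.6 -0.2 -0.1]
level rot [-0.013 -0.008  0.   ]
[-0.39877729  0.46603173  0.14054999 -0.0030644  -1.25987806 -1.19942771]
```

Cartridge 1 is held (top at 0.141). Now B.

```bash
python3 -m pendant '[{"rot":[0,0,-0.18],"travel":[50,0,0],"hand":0.6},{"rot":[0,0,-0.18],"travel":[0,0,0],"hand":0.6},{"rot":[0,0,-0.18],"travel":[0,0,0],"hand":0.6},{"rot":[0,0,-0.18],"travel":[0,0,0],"hand":0.6},{"rot":[0,0,-0.18],"travel":[0,0,0],"hand":0.6},{"rot":[0,0,-0.18],"travel":[0,0,0],"hand":0.6},{"rot":[0,0,-0.18],"travel":[0,0,0],"hand":0.6},{"rot":[0,0,-0.18],"travel":[0,0,0],"hand":0.6},{"rot":[0,0,-0.12],"travel":[0,0,0],"hand":0.6},{"rot":[0,0,0],"travel":[0,0,0],"hand":0.6}]' 50 >/dev/null
python3 -c "
from h import *
go([.544,-.017,.15],179.4);level()"
```

```text
travel [-20.5 323.2  91.8] yaw -179.49 rz 0.019 tcp [ 0.5304 -0.3428  0.2338] w 0.603 t 28.25 F [0.1 0.9 0.2]
level rot [ 0.027 -0.048  0.   ]
```

```bash
python3 -m pendant '[{"rot":[0.027,-0.048,0.019],"travel":[0,0,0],"hand":0.6},{"rot":[0,0,0],"travel":[-2,54,0],"hand":0.6},{"rot":[0,0,0],"travel":[-2,54,0],"hand":0.6},{"rot":[0,0,0],"travel":[-3,54,10],"hand":0.6},{"rot":[0,0,0],"travel":[-3,54,20],"hand":0.6},{"rot":[0,0,0],"travel":[-3,54,20],"hand":0.6},{"rot":[0,0,0],"travel":[0,35,20],"hand":0.6},{"rot":[0,0,0],"travel":[0,0,10],"hand":0.6},{"rot":[0,0,0],"travel":[0,0,0],"hand":0.6}]' >/dev/null
python3 -c "
from h import *
go([.544,-.017,.08],179.4);level()
im,d=env.get_image('wrist'); tp=pose(); X=cloud('wrist',d,tp)
m=(X[...,2]>.010)&(X[...,2]<.03)&(np.hypot(X[...,0]-.544,X[...,1]+.017)<.05)
n,l,st,c=cv2.connectedComponentsWithStats(m.astype(np.uint8))
for i in range(1,n):
    if st[i,4]>200: P=X[l==i]; print(st[i,4],cv2.minAreaRect((P[:,:2]*1000).astype(np.float32)),np.median(P[:,2]))
"
```

```text
travel [ 1.6 12.9 62.4] yaw 178.04 rz -0.024 tcp [ 0.5459 -0.0299  0.1424] w 0.6 t 29.38 F [-0.4  0.   0.3]
level rot [-0.    -0.013 -0.   ]
1908 ((545.6199951171875, -16.875303268432617), (60.664276123046875, 29.26683807373047), 88.70398712158203) 0.01622554214978955
```

```bash
python3 -m pendant '[{"rot":[0,-0.013,-0.018],"travel":[1,13,20],"hand":0.6},{"rot":[0,0,0],"travel":[0,0,30],"hand":0.6},{"rot":[0,0,0],"travel":[0,0,25],"hand":0.6},{"rot":[0,0,0],"travel":[0,0,0],"hand":0.6}]'>/dev/null
python3 -c "
from h import *
go([.545,-.017,.030],178.9);level()"
```

```text
travel [ 4.1  4.1 39.5] yaw 178.55 rz -0.006 tcp [ 0.5486 -0.0212  0.0696] w 0.6 t 29.93 F [-0.3  0.3  0.7]
level rot [0.001 0.009 0.   ]
```

```bash
python3 -m pendant '[{"rot":[0,0.009,-0.006],"travel":[5,5,12],"hand":0.6},{"rot":[0,0,0],"travel":[0,0,15],"hand":0.6},{"rot":[0,0,0],"travel":[0,0,0],"hand":0.6}]'>/dev/null
python3 -c "
from h import *
go([.545,-.017,.030],178.9);level()"
```

```text
travel [ 0.4 -0.5 13.5] yaw 178.8 rz -0.002 tcp [ 0.5453 -0.0166  0.0435] w 0.598 t 30.3 F [-0.4 -0.3  0.1]
level rot [ 0.002  0.005 -0.   ]
```

```bash
python3 -m pendant '[{"rot":[0,0.005,0],"travel":[0.5,-0.5,11],"hand":0.6},{"rot":[0,0,0],"travel":[0,0,2],"hand":0.6},{"rot":[0,0,0],"travel":[0,0,0],"hand":0.2},{"rot":[0,0,0],"travel":[0,0,0],"hand":0.2},{"rot":[0,0,0],"travel":[0,0,0],"hand":0.2},{"rot":[0,0,0],"travel":[0,0,0],"hand":0.2}]' 60
python3 -c "
from h import *
go([.545,-.017,.030],178.9);level()"
python3 -m pendant '[{"rot":[0,0,0],"travel":[0,0,-40],"hand":0.2},{"rot":[0,0,0],"travel":[0,0,-60],"hand":0.2},{"rot":[0,0,0],"travel":[0,0,-60],"hand":0.2},{"rot":[0,0,0],"travel":[0,0,-50],"hand":0.2},{"rot":[0,0,0],"travel":[0,0,0],"hand":0.2}]'
python3 -c "
from h import *
go([.539,-.4005,.25],88.4);level()"
```

```text
t: 31.05
tool_pos: [0.5459, -0.0167, 0.0307]
orientation: [0.001, 0.01, 1.0, 0.001]
contact_force: [-0.9, 1.2, -0.7]
width: 0.33
travel [ 0.9 -0.3  0.7] yaw 178.84 rz -0.001 tcp [ 0.5459 -0.0167  0.0307] w 0.33 t 31.05 F [-0.9  1.2 -0.7]
level rot [0.003 0.002 0.   ]
t: 31.68
tool_pos: [0.5452, -0.0175, 0.2467]
orientation: [-0.0, 0.01, 1.0, 0.001]
contact_force: [-0.6, 0.5, -1.1]
width: 0.33
travel [  -1.7 -383.1   -4. ] yaw 178.82 rz -1.563 tcp [ 0.5452 -0.0175  0.2467] w 0.33 t 31.68 F [-0.6  0.5 -1.1]
level rot [ 0.002 -0.     0.   ]
```

```bash
python3 -m pendant '[{"rot":[0,0,0],"travel":[0,-53,0],"hand":0.2},{"rot":[0,0,0],"travel":[0,-53,0],"hand":0.2},{"rot":[0,0,0],"travel":[0,-53,0],"hand":0.2},{"rot":[0,0,0],"travel":[0,-53,0],"hand":0.2},{"rot":[0,0,0],"travel":[0,-53,0],"hand":0.2},{"rot":[0,0,0],"travel":[0,-53,-3],"hand":0.2},{"rot":[0,0,0],"travel":[0,-45,-5],"hand":0.2},{"rot":[0,0,0],"travel":[0,0,0],"hand":0.2}]'>/dev/null
python3 -m pendant '[{"rot":[0,0,0.177],"travel":[0,0,0],"hand":0.2},{"rot":[0,0,0.177],"travel":[0,0,0],"hand":0.2},{"rot":[0,0,0.177],"travel":[0,0,0],"hand":0.2},{"rot":[0,0,0.177],"travel":[0,0,0],"hand":0.2},{"rot":[0,0,0.177],"travel":[0,0,0],"hand":0.2},{"rot":[0,0,0.177],"travel":[0,0,0],"hand":0.2},{"rot":[0,0,0.177],"travel":[0,0,0],"hand":0.2},{"rot":[0,0,0.177],"travel":[0,0,0],"hand":0.2},{"rot":[0,0,0.15],"travel":[0,0,0],"hand":0.2},{"rot":[0,0,0],"travel":[0,0,0],"hand":0.2}]'
python3 -c "
from h import *
go([.539,-.4002,.22],88.4);level()"
```

```text
t: 33.92
tool_pos: [0.53, -0.3769, 0.2271]
orientation: [-0.022, 0.728, 0.685, -0.004]
contact_force: [-0.6, -0.1, -0.1]
width: 0.332
travel [-22.9  10.6   6.1] yaw 86.55 rz -0.032 tcp [ 0.53   -0.3769  0.2271] w 0.332 t 33.92 F [-0.6 -0.1 -0.1]
level rot [-0.038 -0.025  0.   ]
```

```bash
python3 -m pendant '[{"rot":[-0.038,-0.025,-0.032],"travel":[-12,6,0],"hand":0.2},{"rot":[0,0,0],"travel":[-11,5,0],"hand":0.2},{"rot":[0,0,0],"travel":[0,0,0],"hand":0.2}]' >/dev/null
python3 -c "
from h import *
go([.5388,-.4004,.1949],88.4);level()"
```

```text
travel [-1.4 -1.3 29.8] yaw 88.86 rz 0.008 tcp [ 0.5402 -0.3991  0.2247] w 0.331 t 34.3 F [-0.1  0.6  0.5]
level rot [-0.002 -0.002 -0.   ]
```

```bash
python3 -m pendant '[{"rot":[-0.002,-0.002,0.008],"travel":[-1.4,-1.3,10],"hand":0.2},{"rot":[0,0,0],"travel":[0,0,10],"hand":0.2},{"rot":[0,0,0],"travel":[0,0,8],"hand":0.2},{"rot":[0,0,0],"travel":[0,0,0],"hand":0.2}]' >/dev/null
python3 -c "
from h import *
go([.5388,-.4004,.1795],88.4);level()"
```

```text
travel [-0.7  0.7 13.8] yaw 88.39 rz -0.0 tcp [ 0.5382 -0.3997  0.1933] w 0.332 t 34.8 F [ 0.1 -0.5  0.2]
level rot [-0.002 -0.002 -0.   ]
```

```bash
python3 -m pendant '[{"rot":[0,0,0],"travel":[-0.7,0.6,6],"hand":0.2},{"rot":[0,0,0],"travel":[0,0,5],"hand":0.2},{"rot":[0,0,0],"travel":[0,0,5],"hand":0.2},{"rot":[0,0,0],"travel":[0,0,6],"hand":0.2},{"rot":[0,0,0],"travel":[0,0,6],"hand":0.2},{"rot":[0,0,0],"travel":[0,0,6],"hand":0.2},{"rot":[0,0,0],"travel":[0,0,6],"hand":0.2},{"rot":[0,0,0],"travel":[0,0,0],"hand":0.2}]' 80
python3 -c "
from h import *
go([.5388,-.4004,.1505],88.4);level()"
```

```text
t: 35.8
tool_pos: [0.5399, -0.4008, 0.16]
orientation: [0.002, 0.716, 0.698, 0.0]
contact_force: [-1.1, 0.2, 3.3]
width: 0.318
travel [ 0.4 -1.2  9.5] yaw 88.5 rz 0.002 tcp [ 0.5399 -0.4008  0.16  ] w 0.318 t 35.8 F [-1.1  0.2  3.3]
level rot [ 0.003  0.003 -0.   ]
```

```bash
python3 -m pendant '[{"rot":[0,0,0],"travel":[0,0,6],"hand":0.2},{"rot":[0,0,0],"travel":[0,0,5],"hand":0.2},{"rot":[0,0,0],"travel":[0,0,3],"hand":0.2},{"rot":[0,0,0],"travel":[0,0,0],"hand":0.2}]' 80
python3 -m pendant '[{"rot":[0,0,0],"travel":[0,0,0],"hand":0.55},{"rot":[0,0,0],"travel":[0,0,0],"hand":0.55},{"rot":[0,0,0],"travel":[0,0,-20],"hand":0.55},{"rot":[0,0,0],"travel":[0,0,-45],"hand":0.55},{"rot":[0,0,0],"travel":[0,0,-50],"hand":0.55},{"rot":[0,0,0],"travel":[0,0,0],"hand":0.55}]'
python3 -c "
from h import *
mag('w11'); carts(); go([.649,-.016,.15],179.4);level()"
```

```text
t: 36.3
tool_pos: [0.5399, -0.4008, 0.1504]
orientation: [0.003, 0.716, 0.698, -0.0]
contact_force: [-1.6, 2.1, 4.2]
width: 0.324
t: 37.05
tool_pos: [0.5396, -0.4007, 0.2644]
orientation: [0.002, 0.716, 0.698, -0.001]
contact_force: [-0.2, -0.2, -0.2]
width: 0.55
mag top z [0.14   0.1409 0.1418] 984
px 319.5377722095212 195.49515164248544 [67 78 86]
white 237 c [649.  -16.3  60.1  30.9] long axis deg 68.0
travel [385.9 101.7 109.3] yaw 88.48 rz 1.555 tcp [ 0.5378 -0.3993  0.2591] w 0.547 t 37.15 F [ 0.2 -1.1 -1.1]
level rot [-0.007 -0.002  0.   ]
```

```bash
python3 -m pendant '[{"rot":[0,0,-0.18],"travel":[50,0,0],"hand":0.6},{"rot":[0,0,-0.18],"travel":[0,0,0],"hand":0.6},{"rot":[0,0,-0.18],"travel":[0,0,0],"hand":0.6},{"rot":[0,0,-0.18],"travel":[0,0,0],"hand":0.6},{"rot":[0,0,-0.18],"travel":[0,0,0],"hand":0.6},{"rot":[0,0,-0.18],"travel":[0,0,0],"hand":0.6},{"rot":[0,0,-0.14],"travel":[0,0,0],"hand":0.6},{"rot":[0,0,0],"travel":[0,0,0],"hand":0.6}]' 50 >/dev/null
python3 -c "
from h import *
go([.649,-.016,.16],158.6);level()"
```

```text
travel [ -1.7 348.1  81.5] yaw 160.47 rz 0.033 tcp [ 0.5338 -0.3448  0.2402] w 0.596 t 38.15 F [-0.2 -0.   0.7]
level rot [ 0.004 -0.038 -0.   ]
```

```bash
python3 -m pendant '[{"rot":[0.004,-0.038,0.033],"travel":[0,0,0],"hand":0.6},{"rot":[0,0,0],"travel":[1,54,0],"hand":0.6},{"rot":[0,0,0],"travel":[1,54,0],"hand":0.6},{"rot":[0,0,0],"travel":[1,54,5],"hand":0.6},{"rot":[0,0,0],"travel":[1,54,15],"hand":0.6},{"rot":[0,0,0],"travel":[0,54,20],"hand":0.6},{"rot":[0,0,0],"travel":[0,54,20],"hand":0.6},{"rot":[0,0,0],"travel":[0,10,10],"hand":0.6},{"rot":[0,0,0],"travel":[0,0,0],"hand":0.6}]' >/dev/null
python3 -c "
from h import *
go([.649,-.016,.08],158.6);level()
im,d=env.get_image('wrist'); tp=pose(); X=cloud('wrist',d,tp)
m=(X[...,2]>.010)&(X[...,2]<.03)&(np.hypot(X[...,0]-.649,X[...,1]+.016)<.05)
n,l,st,c=cv2.connectedComponentsWithStats(m.astype(np.uint8))
for i in range(1,n):
    if st[i,4]>200: P=X[l==i]; print(st[i,4],cv2.minAreaRect((P[:,:2]*1000).astype(np.float32)),np.median(P[:,2]))
"
```

```text
travel [ 8.7  6.7 76.7] yaw 156.96 rz -0.029 tcp [ 0.6555 -0.0256  0.1566] w 0.601 t 39.27 F [-0.4 -0.4 -0.9]
level rot [-0.006 -0.013 -0.   ]
1775 ((650.0401000976562, -15.7113037109375), (60.75444412231445, 30.052387237548828), 69.80364227294922) 0.016337489865665578
```

```bash
python3 -m pendant '[{"rot":[-0.006,-0.013,-0.036],"travel":[8.5,7,15],"hand":0.6},{"rot":[0,0,0],"travel":[0,0,35],"hand":0.6},{"rot":[0,0,0],"travel":[0,0,30],"hand":0.6},{"rot":[0,0,0],"travel":[0,0,0],"hand":0.6}]'>/dev/null
python3 -c "
from h import *
go([.6497,-.0158,.045],159.1);level()"
```

```text
travel [ 3.8  5.6 35. ] yaw 158.47 rz -0.011 tcp [ 0.6509 -0.0224  0.08  ] w 0.602 t 39.83 F [ 0.2 -1.   0.9]
level rot [ 0.003  0.007 -0.   ]
```

```bash
python3 -m pendant '[{"rot":[0.003,0.007,-0.011],"travel":[4,6,15],"hand":0.6},{"rot":[0,0,0],"travel":[0,0,20],"hand":0.6},{"rot":[0,0,0],"travel":[0,0,0],"hand":0.6}]'>/dev/null
python3 -c "
from h import *
go([.6497,-.0158,.030],159.1);level()"
```

```text
travel [ 2.1 -0.3 17.8] yaw 159.01 rz -0.002 tcp [ 0.6516 -0.0163  0.0479] w 0.602 t 40.2 F [-0.3 -0.6  0.4]
level rot [ 0.004  0.006 -0.   ]
```

```bash
python3 -m pendant '[{"rot":[0.004,0.006,0],"travel":[2.5,0,13],"hand":0.6},{"rot":[0,0,0],"travel":[0,0,4],"hand":0.6},{"rot":[0,0,0],"travel":[0,0,0],"hand":0.2},{"rot":[0,0,0],"travel":[0,0,0],"hand":0.2},{"rot":[0,0,0],"travel":[0,0,0],"hand":0.2},{"rot":[0,0,0],"travel":[0,0,0],"hand":0.2}]' 60
python3 -c "
from h import *
go([.6497,-.0158,.030],159.1);level()"
python3 -m pendant '[{"rot":[0,0,0],"travel":[0,0,-40],"hand":0.2},{"rot":[0,0,0],"travel":[0,0,-60],"hand":0.2},{"rot":[0,0,0],"travel":[0,0,-60],"hand":0.2},{"rot":[0,0,0],"travel":[0,0,-50],"hand":0.2},{"rot":[0,0,0],"travel":[0,0,0],"hand":0.2}]'
python3 -c "
from h import *
go([.539,-.38,.25],88.4);level()"
```

```text
t: 40.95
tool_pos: [0.6512, -0.0148, 0.033]
orientation: [0.002, 0.182, 0.983, 0.001]
contact_force: [-1.0, 0.3, -1.2]
width: 0.326
travel [ 1.1 -1.5  3. ] yaw 159.05 rz -0.001 tcp [ 0.6512 -0.0148  0.033 ] w 0.326 t 40.95 F [-1.   0.3 -1.2]
level rot [0.002 0.004 0.   ]
t: 41.58
tool_pos: [0.6499, -0.0153, 0.2485]
orientation: [0.001, 0.182, 0.983, -0.0]
contact_force: [-0.5, 0.1, -1.1]
width: 0.33
travel [ -27.  -380.3   -1.6] yaw 159.02 rz 1.232 tcp [ 0.6499 -0.0153  0.2485] w 0.33 t 41.58 F [-0.5  0.1 -1.1]
level rot [ 0.     0.002 -0.   ]
```

```bash
python3 -m pendant '[{"rot":[0,0,0],"travel":[-4,-53,0],"hand":0.2},{"rot":[0,0,0],"travel":[-4,-53,0],"hand":0.2},{"rot":[0,0,0],"travel":[-4,-53,0],"hand":0.2},{"rot":[0,0,0],"travel":[-4,-53,0],"hand":0.2},{"rot":[0,0,0],"travel":[-4,-53,0],"hand":0.2},{"rot":[0,0,0],"travel":[-4,-53,-3],"hand":0.2},{"rot":[0,0,0],"travel":[-3,-45,-5],"hand":0.2},{"rot":[0,0,0],"travel":[0,0,0],"hand":0.2}]'>/dev/null
python3 -m pendant '[{"rot":[0,0,0.177],"travel":[0,0,0],"hand":0.2},{"rot":[0,0,0.177],"travel":[0,0,0],"hand":0.2},{"rot":[0,0,0.177],"travel":[0,0,0],"hand":0.2},{"rot":[0,0,0.177],"travel":[0,0,0],"hand":0.2},{"rot":[0,0,0.177],"travel":[0,0,0],"hand":0.2},{"rot":[0,0,0.177],"travel":[0,0,0],"hand":0.2},{"rot":[0,0,0.15],"travel":[0,0,0],"hand":0.2},{"rot":[0,0,0],"travel":[0,0,0],"hand":0.2}]'
python3 -c "
from h import *
go([.540,-.4004,.22],88.4);level()"
```

```text
t: 43.58
tool_pos: [0.538, -0.3641, 0.2376]
orientation: [-0.013, 0.721, 0.692, -0.002]
contact_force: [0.4, 0.0, -0.1]
width: 0.326
travel [-36.4   3.9  16.9] yaw 87.63 rz -0.013 tcp [ 0.538  -0.3641  0.2376] w 0.326 t 43.58 F [ 0.4  0.  -0.1]
level rot [-0.023 -0.015  0.   ]
```

```bash
python3 -m pendant '[{"rot":[-0.023,-0.015,-0.013],"travel":[-19,2,0],"hand":0.2},{"rot":[0,0,0],"travel":[-18,2,5],"hand":0.2},{"rot":[0,0,0],"travel":[0,0,5],"hand":0.2},{"rot":[0,0,0],"travel":[0,0,0],"hand":0.2}]' >/dev/null
python3 -c "
from h import *
go([.5400,-.4004,.197],88.4);level()"
```

```text
travel [ 2.9 -0.7 27.9] yaw 88.69 rz 0.005 tcp [ 0.5406 -0.4033  0.2249] w 0.328 t 44.08 F [-0.1 -0.3  0.9]
level rot [-0. -0.  0.]
```

```bash
python3 -m pendant '[{"rot":[0,0,0.005],"travel":[2.9,-0.7,10],"hand":0.2},{"rot":[0,0,0],"travel":[0,0,10],"hand":0.2},{"rot":[0,0,0],"travel":[0,0,7],"hand":0.2},{"rot":[0,0,0],"travel":[0,0,0],"hand":0.2}]' >/dev/null
python3 -c "
from h import *
go([.5400,-.4004,.1535],88.4);level()"
```

```text
travel [-1.1  0.4 41.9] yaw 88.45 rz 0.001 tcp [ 0.5397 -0.3993  0.1954] w 0.328 t 44.58 F [-0.3 -0.1  1.3]
level rot [-0.001 -0.001 -0.   ]
```

```bash
python3 -m pendant '[{"rot":[0,0,0],"travel":[-1.1,0.4,6],"hand":0.2},{"rot":[0,0,0],"travel":[0,0,6],"hand":0.2},{"rot":[0,0,0],"travel":[0,0,6],"hand":0.2},{"rot":[0,0,0],"travel":[0,0,6],"hand":0.2},{"rot":[0,0,0],"travel":[0,0,6],"hand":0.2},{"rot":[0,0,0],"travel":[0,0,6],"hand":0.2},{"rot":[0,0,0],"travel":[0,0,6],"hand":0.2},{"rot":[0,0,0],"travel":[0,0,5],"hand":0.2},{"rot":[0,0,0],"travel":[0,0,0],"hand":0.2}]' 80
python3 -c "
from h import *
go([.5400,-.4004,.1515],88.4);level()"
```

```text
t: 45.7
tool_pos: [0.5406, -0.4008, 0.1593]
orientation: [0.003, 0.716, 0.698, -0.0]
contact_force: [-0.8, 1.7, 4.4]
width: 0.319
travel [ 0.4 -0.7  7.8] yaw 88.55 rz 0.003 tcp [ 0.5406 -0.4008  0.1593] w 0.319 t 45.7 F [-0.8  1.7  4.4]
level rot [ 0.004  0.005 -0.   ]
```

```bash
python3 -m pendant '[{"rot":[0,0,0],"travel":[0,0,5],"hand":0.2},{"rot":[0,0,0],"travel":[0,0,5],"hand":0.2},{"rot":[0,0,0],"travel":[0,0,2],"hand":0.2},{"rot":[0,0,0],"travel":[0,0,0],"hand":0.2}]' 80
python3 -m pendant '[{"rot":[0,0,0],"travel":[0,0,0],"hand":0.55},{"rot":[0,0,0],"travel":[0,0,0],"hand":0.55},{"rot":[0,0,0],"travel":[0,0,-20],"hand":0.55},{"rot":[0,0,0],"travel":[0,0,-45],"hand":0.55},{"rot":[0,0,0],"travel":[0,0,-50],"hand":0.55},{"rot":[0,0,0],"travel":[0,0,0],"hand":0.55}]'
python3 - <<'E'
from h import *
mag('w12'); carts(); go([.459,-.323,.11],88.4);level()
im=cv2.imread('pics/w12.png'); cv2.imwrite('pics/w12c.png',cv2.resize(im[60:300,150:510],(795,530),interpolation=cv2.INTER_CUBIC))
im,d=env.get_image('scene'); save('scene2',im)
a=im[80:260,130:370]; save('scene2c',cv2.resize(a,(800,600),interpolation=cv2.INTER_CUBIC))
E
```

```text
t: 46.2
tool_pos: [0.5407, -0.4007, 0.153]
orientation: [0.005, 0.716, 0.698, -0.0]
contact_force: [-0.7, 1.1, 4.7]
width: 0.317
t: 46.95
tool_pos: [0.5404, -0.4003, 0.2676]
orientation: [0.004, 0.716, 0.698, -0.001]
contact_force: [1.1, 0.8, -0.3]
width: 0.55
mag top z [0.14   0.1409 0.1418] 968
px 319.47298564268146 193.11843686275608 [68 80 88]
travel [ 74.  -81.  152.6] yaw 88.55 rz 0.003 tcp [ 0.5386 -0.3989  0.2623] w 0.551 t 47.05 F [ 0.6  0.  -1. ]
level rot [-0.004  0.001  0.   ]
```

View pics/w12c.png

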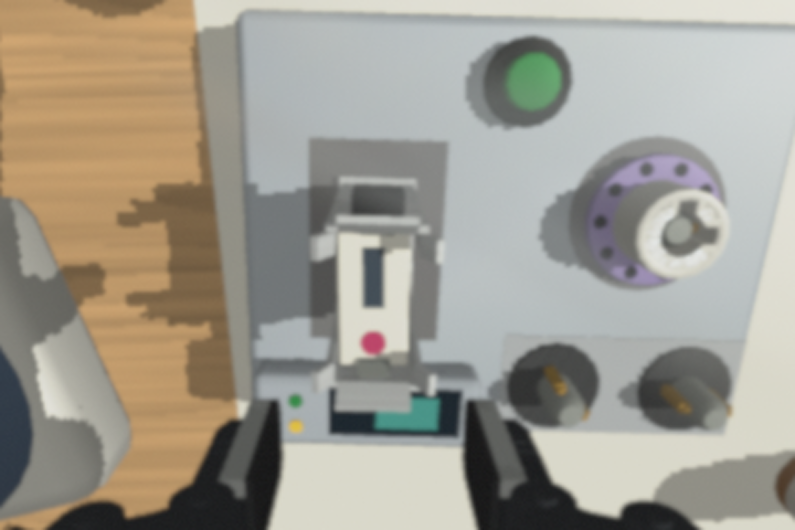

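View pics/scene2c.png

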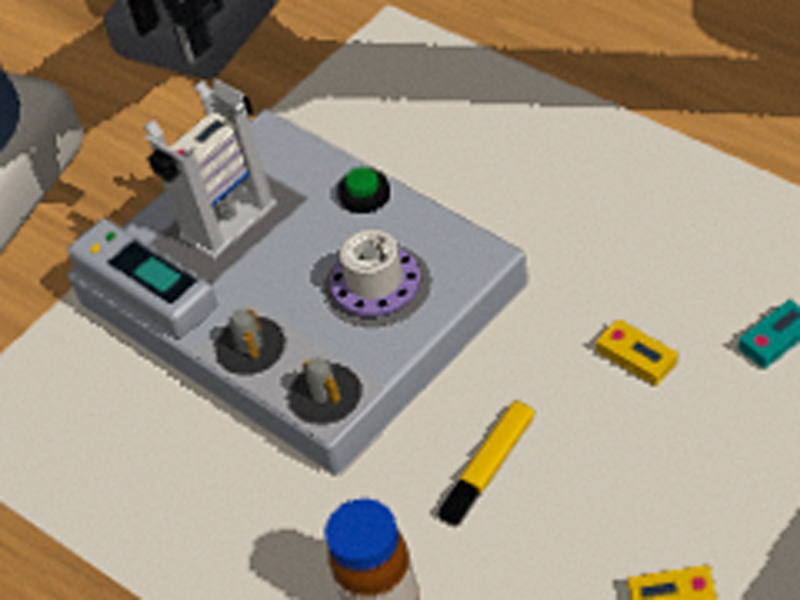

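Both views show three cartridges stacked in the magazine (scene crop 215,160) and the rotor flush on the drive (380,275). No white cartridge is left on the bench. Next the button at w12c (533,82).

```bash
python3 -m pendant '[{"rot":[0,0,0],"travel":[36,-40,10],"hand":0},{"rot":[0,0,0],"travel":[36,-40,30],"hand":0},{"rot":[0,0,0],"travel":[0,20,30],"hand":0},{"rot":[0,0,0],"travel":[0,0,20],"hand":0},{"rot":[0,0,0],"travel":[0,0,0],"hand":0}]' 40 >/dev/null
python3 - <<'E'
from h import *
tp=pose(); im,d=env.get_image('wrist'); save('w13',im); X=cloud('wrist',d,tp); hsv=cv2.cvtColor(im,cv2.COLOR_RGB2HSV)
g=(hsv[...,0]>45)&(hsv[...,0]<75)&(hsv[...,1]>100)&(hsv[...,2]>60)&(np.hypot(X[...,0]-.458,X[...,1]+.323)<.03); P=X[g]
print(len(P),np.median(P,0),cv2.minEnclosingCircle((P[P[:,2]>.062][:,:2]*1000).astype(np.float32)))
b=(hsv[...,2]<60)&(np.hypot(X[...,0]-.458,X[...,1]+.323)<.03)&(X[...,2]<.08)
print('collar z',np.percentile(X[b][:,2],[10,50,90]), len(X[b]))
go([.458,-.323,.1],88.4);level()
E
```

```text
983 [ 0.45357565 -0.32044898  0.06634349] ((454.646728515625, -320.55841064453125), 13.885984420776367)
collar z [0.05555731 0.05655721 0.05748986] 966
travel [ -3.2 -11.1  58.8] yaw 88.48 rz 0.001 tcp [ 0.4707 -0.3205  0.1586] w 0.002 t 47.77 F [ 0.4 -0.   0.1]
level rot [-0.025 -0.007  0.   ]
```

```bash
python3 -m pendant '[{"rot":[-0.025,-0.007,0],"travel":[-0.5,-15,15],"hand":0},{"rot":[0,0,0],"travel":[0,0,20],"hand":0},{"rot":[0,0,0],"travel":[0,0,12],"hand":0},{"rot":[0,0,0],"travel":[0,0,0],"hand":0}]' >/dev/null
python3 -c "
from h import *
go([.456,-.321,.085],88.4);level()"
```

```text
travel [ 1.5 -2.2 28.6] yaw 88.52 rz 0.002 tcp [ 0.458  -0.3225  0.1136] w 0.001 t 48.27 F [ 0.5 -0.6  0.5]
level rot [0.007 0.003 0.   ]
```

```bash
python3 -m pendant '[{"rot":[0.007,0.003,0],"travel":[1,-2,10],"hand":0},{"rot":[0,0,0],"travel":[0,0,8],"hand":0},{"rot":[0,0,0],"travel":[0,0,6],"hand":0},{"rot":[0,0,0],"travel":[0,0,5],"hand":0},{"rot":[0,0,0],"travel":[0,0,4],"hand":0}]'
python3 -c "
from h import *
go([.456,-.321,.085],88.4)"
```

```text
t: 48.9
tool_pos: [0.4578, -0.3223, 0.0854]
orientation: [0.002, 0.715, 0.699, -0.001]
contact_force: [-8.3, 11.2, 38.8]
width: 0.003
travel [ 1.2 -1.9  0.4] yaw 88.71 rz 0.005 tcp [ 0.4578 -0.3223  0.0854] w 0.003 t 48.9 F [-8.3 11.2 38.8]
```

```bash
python3 -m pendant '[{"rot":[0,0,0],"travel":[0,0,-30],"hand":0},{"rot":[0,0,0],"travel":[0,0,-50],"hand":0},{"rot":[0,0,0],"travel":[0,0,-50],"hand":0},{"rot":[0,0,0],"travel":[10,-10,-30],"hand":0},{"rot":[0,0,0],"travel":[0,0,0],"hand":0}]'
python3 - <<'E'
from h import *
tp=pose(); im,d=env.get_image('wrist'); save('w14',im); X=cloud('wrist',d,tp)
f=lambda x,y,r:np.round(np.nanpercentile(X[np.hypot(X[...,0]-x,X[...,1]-y)<r][:,2],[25,50,75]),4)
print('button',f(.455,-.321,.008),'mag',f(.535,-.40,.012))
m=(abs(np.hypot(X[...,0]-.528,X[...,1]+.2495)-.018)<.003); print('boss',np.nanpercentile(X[m][:,2],[25,50,75]))
im,d=env.get_image('top'); save('top9',im); X=cloud('top',d); carts()
for n,x,y,r,z in(('boss',.528,-.2495,.022,.08),('flapR',.49,.21,.012,.06),('flapL',.49,.39,.012,.06)):
    P=X[(np.hypot(X[...,0]-x,X[...,1]-y)<r)]; print(n,np.nanpercentile(P[:,2],[25,50,90]).round(4))
for n in ('timer','reagent_bottle','buffer_jar','highlighter'):
    print(n,[(np.round(o['centre']),round(o['conf'],2)) for o in env.tip_of('top',n)[:1]])
E
```

```text
t: 49.52
tool_pos: [0.4484, -0.3113, 0.2509]
orientation: [0.003, 0.715, 0.699, 0.0]
contact_force: [-0.7, -0.4, -0.9]
width: -0.004
button [0.0665 0.0678 0.2749] mag [0.1405 0.1409 0.1413]
boss [0.08811545 0.0885858  0.08908895]
boss [0.5354 0.5367 0.5376]
flapR [0.0023 0.0795 0.0863]
flapL [0.0774 0.081  0.0887]
timer [(array([283., 166.]), 0.58)]
reagent_bottle [(array([351., 161.]), 0.67)]
buffer_jar [(array([248., 167.]), 0.76)]
highlighter [(array([352., 212.]), 0.76)]
```

View pics/top9.png

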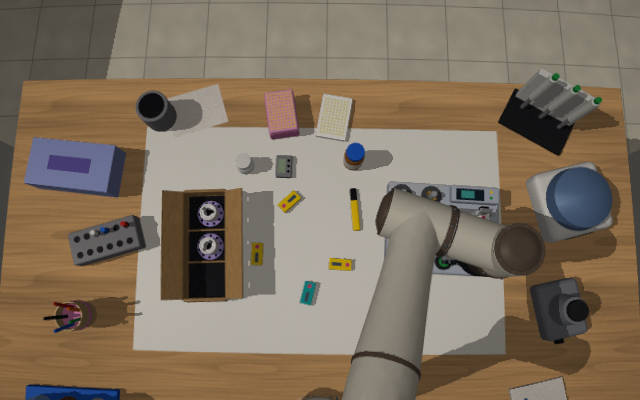

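The top view shows both flaps folded back, two rotors in the carton, no white cartridge on the bench, and the bystanders where they were. Handing in.

```bash
python3 -c "
from rig import env
print(env.job_done())"
```

```text
the job is handed in; nothing more can be done
None
```

The job is handed in at about 50 s of the 210 s limit. The hand-in reports no verdict, so the results below are my own checks.

- **Flaps:** I swept both open with closed fingers. From the depth picture I estimate each stands at about 2.5–2.6 rad, past the 1.7 rad needed.
- **Rotor:** The drive carries the spindle with keys 90° apart, so I took the matching rotor from the carton's near end. I turned it about 135.7° and lowered it until it met 23 N. Its boss top measures 88.6 mm against 89 mm nominal, so it is home. The other two rotors are still in the carton.
- **Cartridges:** There were three white ones, and all three are in the magazine. The side view shows the stack, and the top one sits at catch level (140.9 mm). None is left on the bench, and I left the yellow and turquoise look-alikes alone.
- **Start button:** I pressed it after everything was in place. The button went about 6 mm down to its stop at about 39 N and came back to its original height.
- **Bystanders and arm:** In the last top picture, the highlighter, timer, bottle and jar were within a few pixels of where they started. At the end the arm was raised clear and touched nothing.

Three checks disagreed or failed:
- **Spindle position:** My camera estimate was about 2.5 mm off in x from where the rotor finally seated.
- **Front edge of the magazine:** The two views of it differed by about 3 mm. The cartridges still went in without hitting the guides.
- **Last rotor check from the top camera:** It was blocked by the arm, so the final rotor height comes from the wrist camera alone.

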